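Lay down the spice caddy and fill its numbered pockets

ROBOT

A 6-joint arm with a two-finger parallel gripper is mounted at the origin on the work surface. World frame = base frame: x ahead of the robot, y to its left, z up, the work surface at z = 0. Lengths are in m, angles in degrees, forces in N, time in s.
With the tool pointing down it reaches from about 0.35 to 0.875 m from the base axis. Payload 4.2 kg.
Tool frame: the origin (TCP) lies between the finger pads; the fingertips stand 8 mm ahead of it and the grasp point (between the pads) lies 11 mm behind it; x points along the fingers, y is the direction in which the jaws open and shut, and the axes are right-handed (so a half turn about x gives the same grasp; the last joint's range is limited). The gripper opens to 87 mm and grips with 3 to 60 N. Pads are 19 mm wide; open, the fingers measure 117 mm over their backs; the gripper's body (75 mm by 190 mm) begins 51 mm behind the grasp point.
Start: joints at [-58.121, 22.042, 0.453, 0, -68.411, -14.817], TCP at [0.183, -0.597, 0.231] pointing down, gripper open.
Joint ranges: [-179.83, 179.83], [-69.29, 118.12], [-61.27, 80.66], [-181.25, 117.63], [-171.15, -9.14], [-177.46, 177.46]. Speed limits (degrees/s): [159.86, 159.86, 180, 180, 180, 180].

INTERFACE

Orientations are given as a 3x3 rotation matrix whose columns are the frame's x, y, z axes.
In Python, from station import r gives the robot as it stands. The module is installed in compiled form; this text tells all that it offers.
- The arm moves only by the tool move_arm, never from a script. Its argument "increments" is one flat list of numbers, 7 for each row, row after row: the turn, a rotation vector about the tool's x, y, z in degrees, then the shift along the tool's x, y, z in m, then the finger opening in m, from 0 to 0.087. A call has 1 to 12 rows; each row is the pose to reach, as a shift and turn from the pose commanded when the call began, along the tool's axes at that moment; what a row does not reach only later rows make up. A row lasts 1/12 s, in which the tool goes at most 41.7 mm and 7.16 degrees, less where a joint would pass 70% of its speed; a pose out of reach is approached as far as the arm can. A call with a gripper value outside its range is refused whole. The fingers move at their own pace and stop on an object; the grip force is fixed at half the most. Time passes only in rows, so rows that repeat a pose let the fingers close. It gives the time, the measured TCP pose, the force and the opening at its end, in the units of the state.
- r.sense(): the state, without advancing time (a new reading comes with each control period).
- r.capture(name): name is "side" or "top"; returns the picture (384x512x3 uint8, red, green, blue); there is no depth.
- r.calibration(name): a dict with "fx", "fy", "cx", "cy" (pixels), "rvec" (rotation vector, rad) and "tvec" (3), from world to camera coordinates, as OpenCV has them. Camera axes: x right, y down, z forward; pixel columns grow to the right and rows downward; lengths in m; the calibration is good to about 2 mm. A picture is of the moment at which its call begins. calibration takes no time and is no camera call.
- r.finish_job(): hands the job in, once; it reports no verdict.
The state is a dict: "time_s": time; "joints": joint angles; "joint_velocities": joint speeds; "effort": joint torques, N m; "tcp_pos": TCP position; "ee_rot": TCP orientation; "wrist_force": force on the tool from outside, world axes, zero at the start; "moment": the same for the moment, N m; "gripper_width": opening from 0.0 (shut) to 1.0 (fully open).
Only numpy, scipy, OpenCV 4.12 (cv2) and the standard library are available. Lean on these libraries where they do the work, as an engineer would, in place of code of your own. Each camera call takes 0.05 s, during which the arm holds its last target.

TASK

Clear the yellow scraper off the teak board and lay it flat in the steel tray, then push the top of the tall caddy so that it tips over the step and lies flat on its back on the board (tip it, do not lift it). Then stand each tin that is there in the pocket with the same number of pips and colour, upright and right down on the pocket floor, in rising order of the numbers; the sixth, unmarked pocket stays empty, and so does the pocket of a missing tin. Leave the glass jar and the blue pot where they are.

Things in the scene. Friction and masses are not known exactly. Their poses are not given: they have to be found in the camera images.
- board: fixed teak board lying on the counter, 280 mm along its x, 240 mm along its y, 20 mm thick; origin at the centre of its underside, z up. Its -x end is a square 20 mm step; the caddy stands on the counter just in front of that step, and falls along the board's +x
- board_edge (a point): middle of the top edge of that step (board x = -140 mm, 20 mm above the counter)
- caddy: loose plywood caddy 250 mm tall (z), 190 wide (y), 50 deep (x), walls 5 mm, 0.5 to 0.8 kg. Starts upright, closed back (+x) 2 to 10 mm from the board's step. Open front (-x): 2 columns x 3 rows of pockets, each 90 (y) x 77 (z) x 45 mm deep. Origin: centre of its underside; x front to back, z foot to head. Lying: floors 25, rims 70 mm above counter
- caddy_top (a point): middle of the front top edge of the caddy, 250 mm above its foot: where to push. A few newtons along the caddy's +x tip it over the step; past about 20 degrees of lean it falls by itself onto its back on the board
- caddy_heel (a point): middle of the bottom back edge of the caddy, the edge about which it tips
- caddy_back (a point): centre of the caddy's back face
- scraper: loose yellow silicone scraper lying flat on the board, 190 mm long (its x), 70 g: handle 18 mm wide and 16 mm high from x = -95 to +20 mm, blade 52 mm wide and 10 mm thick from x = +20 to +95 mm. Origin at mid-length on its underside, z up; its centre of mass is within 10 mm of the origin
- tray: fixed open steel tray, 260 mm long (its x), 100 mm wide (its y), 45 mm high, walls and floor 5 mm; origin at the centre of its underside
- tray_in (a point): centre of the tray's inner floor, 5 mm above the counter
- tin1: loose closed round steel tin, 62 mm diameter (63 mm over the lid band), 75 mm high, about 0.2 kg, heavy at the bottom, red lid with 1 black pip on top; stands upright on the counter; origin at the centre of its underside, z up. May be absent
- pocket1 (a point): centre of the floor of pocket 1 of the caddy (foot row, left (+y of the caddy); red patch with 1 pip); axes as the caddy's. With the caddy on its back the floor faces up and this is where the middle of the tin's underside belongs
- tin2: loose closed round steel tin, 62 mm diameter (63 mm over the lid band), 75 mm high, about 0.2 kg, heavy at the bottom, orange lid with 2 black pips on top; stands upright on the counter; origin at the centre of its underside, z up. May be absent
- pocket2 (a point): centre of the floor of pocket 2 of the caddy (foot row, right (-y); orange patch with 2 pips); axes as the caddy's. With the caddy on its back the floor faces up and this is where the middle of the tin's underside belongs
- tin3: loose closed round steel tin, 62 mm diameter (63 mm over the lid band), 75 mm high, about 0.2 kg, heavy at the bottom, green lid with 3 black pips on top; stands upright on the counter; origin at the centre of its underside, z up. May be absent
- pocket3 (a point): centre of the floor of pocket 3 of the caddy (middle row, left (+y); green patch with 3 pips); axes as the caddy's. With the caddy on its back the floor faces up and this is where the middle of the tin's underside belongs
- tin4: loose closed round steel tin, 62 mm diameter (63 mm over the lid band), 75 mm high, about 0.2 kg, heavy at the bottom, blue lid with 4 black pips on top; stands upright on the counter; origin at the centre of its underside, z up. May be absent
- pocket4 (a point): centre of the floor of pocket 4 of the caddy (middle row, right (-y); blue patch with 4 pips); axes as the caddy's. With the caddy on its back the floor faces up and this is where the middle of the tin's underside belongs
- tin5: loose closed round steel tin, 62 mm diameter (63 mm over the lid band), 75 mm high, about 0.2 kg, heavy at the bottom, white lid with 5 black pips on top; stands upright on the counter; origin at the centre of its underside, z up. May be absent
- pocket5 (a point): centre of the floor of pocket 5 of the caddy (head row, left (+y); white patch with 5 pips); axes as the caddy's. With the caddy on its back the floor faces up and this is where the middle of the tin's underside belongs
- glass_jar: bystander: glass jar with steel cap, 84 mm diameter, 140 mm high, origin under its centre
- pot: bystander: blue ceramic pot, 120 mm rim diameter, 90 mm high, origin under its centre

How it is judged (in metres and radians):
On the way, in this order (a step that is already met when the one before it is completed fails the run):
1. the scraper lies flat in the tray, released, the caddy still standing (horizontal distance between scraper and tray_in below 0.05 m and z of scraper in the frame of tray_in below 0.015 m and angle between scraper's own z axis and vertical below 0.15 rad and contact force between scraper and the fingers below 0.2 N and linear speed of scraper below 0.05 m/s and angle between caddy's own z axis and vertical below 0.2 rad), for 0.2 s.
2. the caddy lies flat on its back on the board (angle between the x axis of caddy and the z axis of board, either way round below 0.07 rad and x of caddy_back in the frame of board between -0.11 and 0.05 m and y of caddy_back in the frame of board between -0.06 and 0.06 m and z of caddy_back in the frame of board between 0.01 and 0.03 m and linear speed of caddy below 0.05 m/s), for 0.3 s.
3. tin 1 stands released in pocket 1 (distance between tin1 and pocket1 below 0.028 m and angle between tin1's own z axis and vertical below 0.15 rad and contact force between tin1 and the fingers below 0.2 N and linear speed of tin1 below 0.05 m/s), for 0.2 s.
4. tin 2 stands released in pocket 2 (distance between tin2 and pocket2 below 0.028 m and angle between tin2's own z axis and vertical below 0.15 rad and contact force between tin2 and the fingers below 0.2 N and linear speed of tin2 below 0.05 m/s), for 0.2 s.
5. tin 3 stands released in pocket 3 (distance between tin3 and pocket3 below 0.028 m and angle between tin3's own z axis and vertical below 0.15 rad and contact force between tin3 and the fingers below 0.2 N and linear speed of tin3 below 0.05 m/s), for 0.2 s.
6. tin 4 stands released in pocket 4 (distance between tin4 and pocket4 below 0.028 m and angle between tin4's own z axis and vertical below 0.15 rad and contact force between tin4 and the fingers below 0.2 N and linear speed of tin4 below 0.05 m/s), for 0.2 s.
7. tin 5 stands released in pocket 5 (distance between tin5 and pocket5 below 0.028 m and angle between tin5's own z axis and vertical below 0.15 rad and contact force between tin5 and the fingers below 0.2 N and linear speed of tin5 below 0.05 m/s), for 0.2 s.
At the end, for the whole second after the job is handed in: Scraper flat in the tray; caddy on its back on the board (within 4 degrees of flat, within 60 mm across and -110 to +50 mm along from the board centre); each tin present upright (0.15 rad) in its own pocket, within 28 mm of its floor centre; all released and at rest (all of step 2 and all of step 3 and all of step 4 and all of step 5 and all of step 6 and all of step 7 and horizontal distance between scraper and tray_in below 0.05 m and z of scraper in the frame of tray_in below 0.015 m and angle between scraper's own z axis and vertical below 0.15 rad and contact force between scraper and the fingers below 0.2 N and linear speed of scraper below 0.05 m/s); the robot touches nothing.
It fails at once if a bystander (glass jar or pot) moved more than 40 mm (distance of any of glass_jar, pot from where it was at the start of the episode above 0.04 m).
It fails at once if the caddy lifted: its bottom back edge more than 80 mm above the counter (height (world z) of caddy_heel above 0.08 m).
Of tin1, tin2, tin3, tin4, tin5 only 3 to 5 are there at a start; the rules pass over those that are not, and their reading is None.
At some moment in a run one of tin1, tin2, tin3, tin4, tin5 may be knocked a few centimetres aside while the robot is not near it.
It also fails if it takes over 210 s, if anything falls off the work surface, if the arm or the gripper's body presses on something with over 40 N, if the wrist force passes 120 N, or if a joint passes its speed limit or range.

## Working session

There is one attempt and no reset: what is moved stays moved. The work goes in short steps, Python scripts to look and compute and a tool call to move; the robot and the scene stay as the last step left them, time stands still between calls to the robot, and variables do not carry over. Pictures are saved under pics/ and viewed, and the job is handed in when it is done.

Besides the shell and the picture viewer there is one more tool, called after "Emit:" in YAML: its name, and indented under it one key for each argument. move_arm: Moves the arm, as the interface text tells. Its arguments: {"type":"object","properties":{"increments":{"type":"array","items":{"type":"number"}}},"required":["increments"]}

```bash
mkdir -p pics
python3 - <<'E'
from station import r
import cv2
for n in("side","top"):
    im=r.capture(n); cv2.imwrite(f"pics/{n}0.png",cv2.resize(im[:,:,::-1],(800,600),interpolation=cv2.INTER_CUBIC))
    print(r.calibration(n))
s=r.sense(); print(s)
E
```

```text
{'fx': 374.2775187859137, 'fy': 374.2775187859137, 'cx': 258.4207712794116, 'cy': 194.78061161197775, 'rvec': array([ 0.51955633, -2.61505061,  1.28690331]), 'tvec': array([0.51176535, 0.25837853, 1.21729407])}
{'fx': 396.9693418736695, 'fy': 396.9693418736695, 'cx': 260.168658204668, 'cy': 186.06816451408113, 'rvec': array([ 2.1524779 , -2.15055106,  0.21006621]), 'tvec': array([-0.02274911,  0.5725649 ,  1.08236292])}
{'time_s': 0.1, 'joints': array([-5.81232044e+01,  2.20856829e+01,  3.87571867e-01, -2.50667039e-02,
       -6.84111177e+01, -1.48169371e+01]), 'joint_velocities': array([-0.06131437, -0.19481543,  0.21623596,  0.14277295, -0.05190975,
        0.00030113]), 'effort': array([-6.21701638e-04, -3.91688633e+01,  1.87934911e+01,  4.23185751e+00,
        1.34686785e-02, -7.65873347e-05]), 'tcp_pos': array([ 0.18322271, -0.59699294,  0.22957646]), 'ee_rot': array([[-6.61289567e-04, -2.93215714e-01,  9.56046080e-01],
       [ 1.83369240e-03,  9.56044327e-01,  2.93216444e-01],
       [-9.99998100e-01,  1.94699541e-03, -9.45547137e-05]]), 'wrist_force': array([ 0.20480438, -0.47128281, -0.06733618]), 'moment': array([ 0.0085471 ,  0.00740989, -0.02246744]), 'gripper_width': 1.0001795466035737}
```

View pics/side0.png

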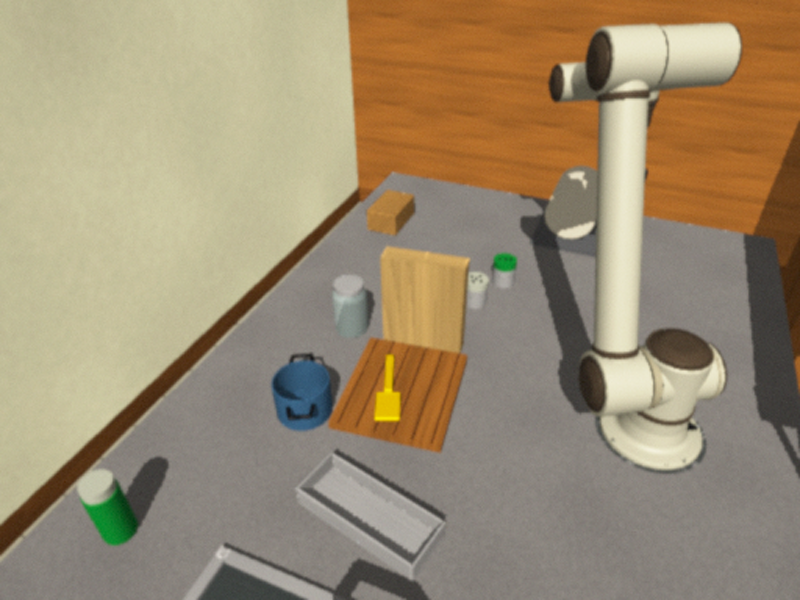

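View pics/top0.png

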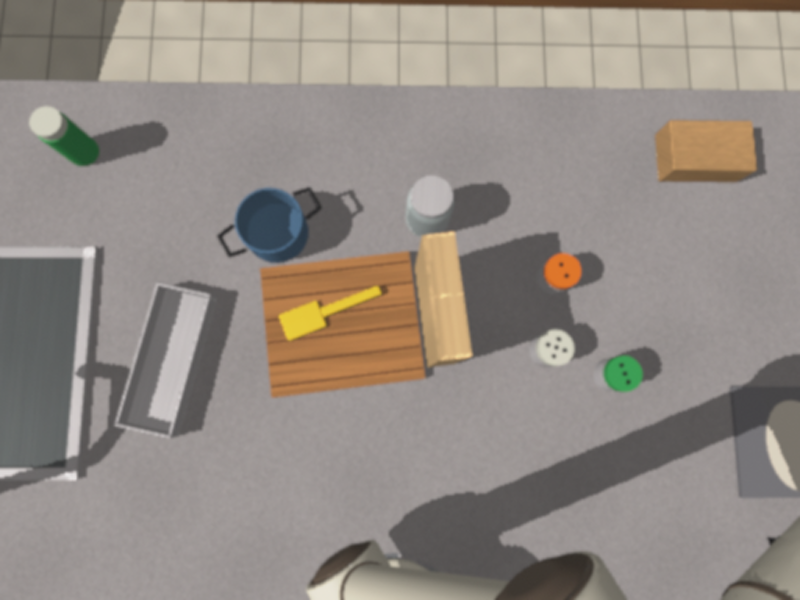

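The top view shows orange tin 2 at (563,271), white tin 5 at (556,348), and green tin 3 at (623,373). The caddy is at (443,300), the scraper at (330,313) and the tray at (178,360). The base may be hiding other tins.

```bash
cat > h.py <<'E'
import numpy as np, cv2
from station import r
C={}
for n in("side","top"):
    c=r.calibration(n); K=np.array([[c["fx"],0,c["cx"]],[0,c["fy"],c["cy"]],[0,0,1.]])
    R=cv2.Rodrigues(c["rvec"])[0]; C[n]=(K,R,np.array(c["tvec"]))
S=0.64
def ray(n,u,v,big=True):
    if big: u,v=(u+.5)*S-.5,(v+.5)*S-.5
    K,R,t=C[n]; d=R.T@np.linalg.solve(K,[u,v,1]); return -R.T@t,d
def onz(n,u,v,z,big=True):
    o,d=ray(n,u,v,big); return o+d*(z-o[2])/d[2]
def tri(a,b):
    o1,d1=ray("side",*a);o2,d2=ray("top",*b)
    A=np.c_[d1,-d2]; s=np.linalg.lstsq(A,o2-o1,rcond=None)[0]
    p,q=o1+s[0]*d1,o2+s[1]*d2; return (p+q)/2,np.linalg.norm(p-q)
def proj(n,p):
    K,R,t=C[n]; q=K@(R@np.asarray(p)+t); return (q[:2]/q[2]+.5)/S-.5
def save(n,name):
    im=r.capture(n)[:,:,::-1]; cv2.imwrite(f"pics/{name}.png",cv2.resize(im,(800,600),interpolation=cv2.INTER_CUBIC)); return im
def crop(im,x0,y0,x1,y1,name,f=1):
    # x0.. in big px
    a=im[int(y0*S):int(y1*S),int(x0*S):int(x1*S)]; k=min(800/a.shape[1],600/a.shape[0]); cv2.imwrite(f"pics/{name}.png",cv2.resize(a,None,fx=k,fy=k,interpolation=cv2.INTER_CUBIC)); return k/1*S
E
python3 - <<'E'
from h import *
np.set_printoptions(precision=4,suppress=True)
for n in C: print(n,-C[n][1].T@C[n][2])
P=lambda l,n,u,v,z:print(l,onz(n,u,v,z))
print("board tops")
for u,v in[(261,268),(411,252),(425,379),(272,396)]:P("b","top",u,v,.02)
for u,v in[(375,340),(467,352),(438,448),(330,425)]:P("bs","side",u,v,.02)
print("tray rim")
for u,v in[(157,284),(211,295),(170,437),(117,426)]:P("t","top",u,v,.045)
for u,v in[(335,453),(444,520),(411,575),(297,488)]:P("ts","side",u,v,.045)
print("caddy top")
for u,v in[(418,236),(455,232),(471,356),(434,365)]:P("c","top",u,v,.25)
for u,v in[(382,248),(469,256)]:P("cs","side",u,v,.25)
for l,u,v in[("2",563,271),("5",556,348),("3",623,373)]:P(l,"top",u,v,.075)
print(tri((505,262),(623,373)),tri((477,280),(556,348)))
print("scraper")
for u,v in[(381,290),(302,321)]:P("s","top",u,v,.03)
for u,v in[(390,356),(389,408)]:P("ss","side",u,v,.03)
im=cv2.imread("pics/side0.png");im2=cv2.imread("pics/top0.png")
cv2.imwrite("pics/c1.png",cv2.resize(im[230:380,350:550],(800,600),interpolation=cv2.INTER_CUBIC))
cv2.imwrite("pics/c2.png",cv2.resize(im2[220:400,240:480],(800,600),interpolation=cv2.INTER_CUBIC))
E
```

```text
side [0.1535 0.9404 0.9501]
top [0.3902 0.0143 1.1608]
board tops
b [0.6194 0.2484 0.02  ]
b [ 0.6515 -0.0312  0.02  ]
b [ 0.4145 -0.0561  0.02  ]
b [0.3844 0.2202 0.02  ]
bs [ 0.6386 -0.0185  0.02  ]
bs [ 0.4192 -0.0614  0.02  ]
bs [0.3857 0.2297 0.02  ]
bs [0.6119 0.2588 0.02  ]
tray rim
t [0.5841 0.4284 0.045 ]
t [0.5644 0.331  0.045 ]
t [0.3148 0.3892 0.045 ]
t [0.3337 0.4813 0.045 ]
ts [0.5575 0.3348 0.045 ]
ts [0.3171 0.3896 0.045 ]
ts [0.333  0.5008 0.045 ]
ts [0.5842 0.4303 0.045 ]
caddy top
c [ 0.6236 -0.0327  0.25  ]
c [ 0.6303 -0.0889  0.25  ]
c [ 0.443  -0.1097  0.25  ]
c [ 0.4298 -0.0552  0.25  ]
cs [ 0.6372 -0.0735  0.25  ]
cs [ 0.4458 -0.1151  0.25  ]
2 [ 0.6055 -0.3026  0.075 ]
5 [ 0.4672 -0.2842  0.075 ]
3 [ 0.4234 -0.4011  0.075 ]
(array([ 0.4236, -0.406 ,  0.0623]), np.float64(0.00045463613200527565)) (array([ 0.4673, -0.2861,  0.0685]), np.float64(0.0006010715386047985))
scraper
s [0.5771 0.0249 0.03  ]
s [0.5193 0.1685 0.03  ]
ss [0.5773 0.03   0.03  ]
ss [0.5143 0.1781 0.03  ]
```

View pics/c1.png

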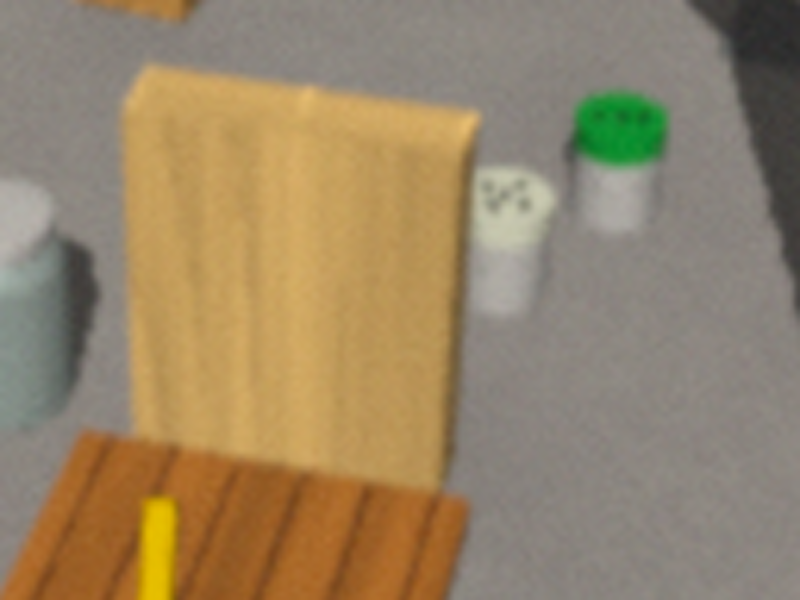

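View pics/c2.png

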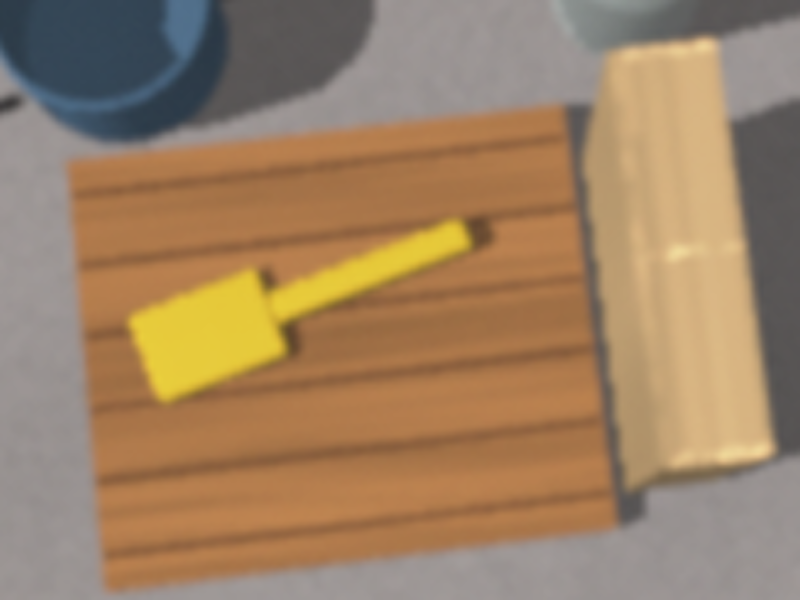

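```bash
cat >> h.py <<'E'
def Rz(a):
    a=np.radians(a); c,s=np.cos(a),np.sin(a)
    return np.array([[0,-s,c],[0,c,s],[-1,0,0]])
def inc(p0,a0,p1,a1):
    d=Rz(a0).T@(np.array(p1)-p0); return np.r_[-(a1-a0),0,0,d].round(4)
E
python3 - <<'E'
from h import *
np.set_printoptions(precision=4,suppress=True)
for n in("top","side"):
    im=cv2.imread(f"pics/{n}0.png"); h=cv2.cvtColor(im,cv2.COLOR_BGR2HSV)
    m=cv2.inRange(h,(22,170,120),(32,255,255)); k,l,st,ce=cv2.connectedComponentsWithStats(m)
    i=1+np.argmax(st[1:,4]); ys,xs=np.where(l==i); 
    P=np.array([onz(n,u,v,.032)[:2] for u,v in zip(xs,ys)])
    c=P.mean(0); w,V=np.linalg.eigh(np.cov(P.T)); d=V[:,1]; d=d*np.sign(d[1]); q=(P-c)@d
    e=(P-c)@np.array([-d[1],d[0]])
    print(n,c,"ang",np.degrees(np.arctan2(d[1],d[0])),q.min(),q.max(),"mid",c+d*(q.min()+q.max())/2, e[q<q.min()+.09].mean(),"handle c", np.polyfit(q[q<q.min()+.1],e[q<q.min()+.1],1))
E
```

```text
top [0.5326 0.1382] ang 112.19341449984606 -0.11992842407229187 0.06976663804839923 mid [0.542 0.115] -0.00011512776128807981 handle c [-0.0028 -0.0003]
side [0.5305 0.1485] ang 112.05219640793281 -0.13209173828474707 0.06838861164791367 mid [0.5424 0.1189] -0.00012119224017177731 handle c [-0.0016 -0.0002]
```

Run:
```python
from h import *
p=[.183,-.597,.231];print(inc(p,17.05,[.542,.116,.40],112))
print(inc(p,17.05,p,17.05))
```

```text
[-94.95     0.       0.      -0.169    0.5764   0.5523]
[-0.  0.  0.  0.  0.  0.]
```

Emit:
move_arm:
  increments: [0,0,0,-0.169,0,0,0.087,0,0,0,-0.169,0,0,0.087,0,0,0,-0.169,0,0,0.087,0,0,0,-0.169,0,0,0.087,0,0,0,-0.169,0,0,0.087,0,0,0,-0.169,0.18,0.17,0.087,0,0,0,-0.169,0.18,0.17,0.087,0,0,0,-0.169,0.18,0.17,0.087,0,0,0,-0.169,0.18,0.17,0.087,0,0,0,-0.169,0.18,0.17,0.087,0,0,0,-0.169,0.18,0.17,0.087,0,0,0,-0.169,0.18,0.17,0.087]

```text
time_s: 1.1
tcp_pos: [0.2948, -0.3709, 0.3999]
ee_rot: [[0.002, -0.3, 0.954], [0.001, 0.954, 0.3], [-1.0, 0.0, 0.002]]
wrist_force: [-0.2, -0.5, -0.6]
gripper_width: 0.999
```

Emit:
move_arm:
  increments: [-80,0,0,0,0.396,0.382,0.05,-80,0,0,0,0.396,0.382,0.05,-80,0,0,0,0.396,0.382,0.05,-80,0,0,0,0.396,0.382,0.05,-80,0,0,0,0.396,0.382,0.05,-80,0,0,0,0.396,0.382,0.05,-80,0,0,0,0.396,0.382,0.05,-80,0,0,0,0.396,0.382,0.05,-80,0,0,0,0.396,0.382,0.05,-80,0,0,0,0.396,0.382,0.05,-80,0,0,0,0.396,0.382,0.05,-80,0,0,0,0.396,0.382,0.05]

```text
time_s: 2.1
tcp_pos: [0.5198, 0.0723, 0.3991]
ee_rot: [[-0.0, -0.992, -0.128], [-0.0, -0.128, 0.992], [-1.0, 0.0, -0.0]]
wrist_force: [0.4, -0.9, 0.6]
gripper_width: 0.574
```

Run:
```python
from h import *
np.set_printoptions(precision=4,suppress=True)
save("top","t1")
s=r.sense();p=s["tcp_pos"];R=s["ee_rot"];a=np.degrees(np.arctan2(R[1,2],R[0,2]));print(p,a,s["joints"])
print(inc(p,a,[.542,.116,.031],112))
```

```text
[0.523  0.0775 0.3969] 97.45297000407894 [ 25.9654   8.4577   5.2325  -0.0879 -86.7835 -18.5075]
[-14.547    0.       0.       0.3659  -0.0238   0.0357]
```

View pics/t1.png

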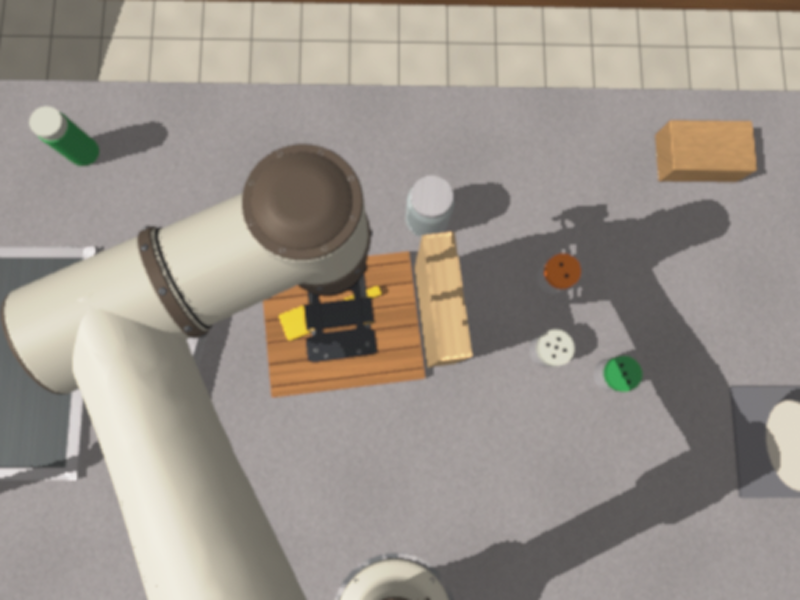

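The view shows three tins only: orange, white and green. The gripper is above the scraper, so next I'll hover lower and re-measure.

Emit:
move_arm:
  increments: [-14.5,0,0,0.29,-0.024,0.036,0.05,-14.5,0,0,0.29,-0.024,0.036,0.05,-14.5,0,0,0.29,-0.024,0.036,0.05,-14.5,0,0,0.29,-0.024,0.036,0.05,-14.5,0,0,0.29,-0.024,0.036,0.05,-14.5,0,0,0.29,-0.024,0.036,0.05,-14.5,0,0,0.29,-0.024,0.036,0.05,-14.5,0,0,0.29,-0.024,0.036,0.05,-14.5,0,0,0.29,-0.024,0.036,0.05,-14.5,0,0,0.29,-0.024,0.036,0.05,-14.5,0,0,0.29,-0.024,0.036,0.05,-14.5,0,0,0.29,-0.024,0.036,0.05]

```text
time_s: 3.15
tcp_pos: [0.5403, 0.1095, 0.1125]
ee_rot: [[0.005, -0.93, -0.367], [0.002, -0.367, 0.93], [-1.0, -0.006, 0.0]]
wrist_force: [0.2, -0.7, -0.4]
gripper_width: 0.571
```

```bash
cat >> h.py <<'E'
def st():
    s=r.sense();p=s["tcp_pos"];R=s["ee_rot"];a=np.degrees(np.arctan2(R[1,2],R[0,2])); return p,a,s
def go(p1,a1):
    p,a,s=st(); print("at",p.round(4),round(a,2),"R",s["ee_rot"][2].round(3),"inc",inc(p,a,p1,a1).tolist())
E
python3 - <<'E'
from h import *
save("side","s2")
go([.542,.116,.031],112)
E
```

```text
at [0.5399 0.1094 0.1122] 111.56 R [-1.    -0.005  0.   ] inc [-0.4447, 0.0, 0.0, 0.0812, -0.0043, 0.0054]
```

View pics/s2.png

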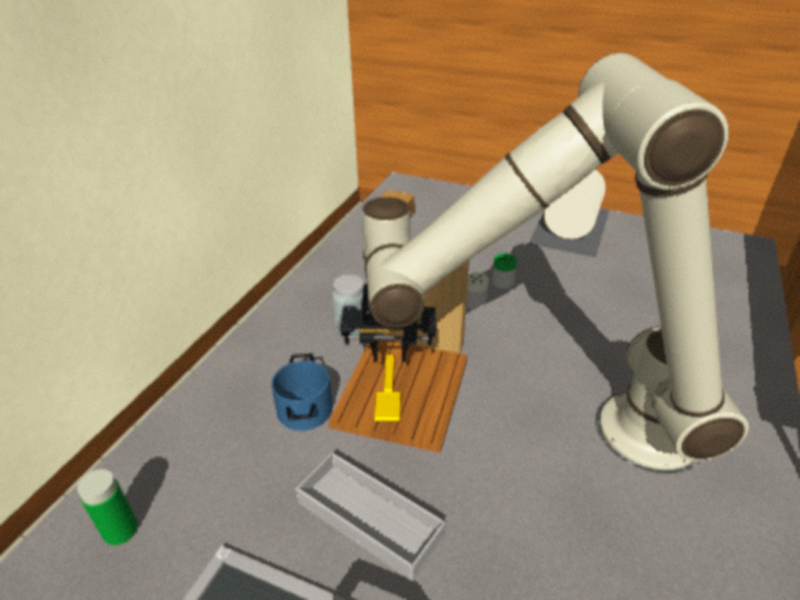

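Emit:
move_arm:
  increments: [0,0,0,0.04,-0.004,0.005,0.05,0,0,0,0.06,-0.004,0.005,0.05,0,0,0,0.07,-0.004,0.005,0.05,0,0,0,0.08,-0.004,0.005,0.05,0,0,0,0.08,-0.004,0.005,0.05,0,0,0,0.08,-0.004,0.005,0.05,0,0,0,0.08,-0.004,0.005,0,0,0,0,0.08,-0.004,0.005,0,0,0,0,0.08,-0.004,0.005,0,0,0,0,0.08,-0.004,0.005,0,0,0,0,0.08,-0.004,0.005,0,0,0,0,0.08,-0.004,0.005,0]

```text
time_s: 4.2
tcp_pos: [0.5409, 0.1152, 0.0298]
ee_rot: [[0.001, -0.93, -0.368], [0.0, -0.368, 0.93], [-1.0, -0.001, 0.0]]
wrist_force: [0.9, 0.2, -0.1]
gripper_width: 0.203
```

Emit:
move_arm:
  increments: [0,0,0,0,0,0,0,0,0,0,0,0,0,0,0,0,0,0,0,0,0,0,0,0,-0.03,0,0,0,0,0,0,-0.07,0,0,0,0,0,0,-0.11,0,0,0,0,0,0,-0.15,0,0,0,0,0,0,-0.15,0,0,0,0,0,0,-0.15,0,0,0]

```text
time_s: 4.95
tcp_pos: [0.5417, 0.1158, 0.1821]
ee_rot: [[0.005, -0.93, -0.367], [0.003, -0.367, 0.93], [-1.0, -0.006, 0.001]]
wrist_force: [-0.6, 0.1, -1.3]
gripper_width: 0.204
```

Run:
```python
from h import *
save("side","s3")
go([.449,.409,.18],168)
```

```text
at [0.5402 0.1152 0.1798] 111.53 R [-1.    -0.001  0.001] inc [-56.4651, 0.0, 0.0, -0.0002, -0.023, 0.3068]
```

View pics/s3.png

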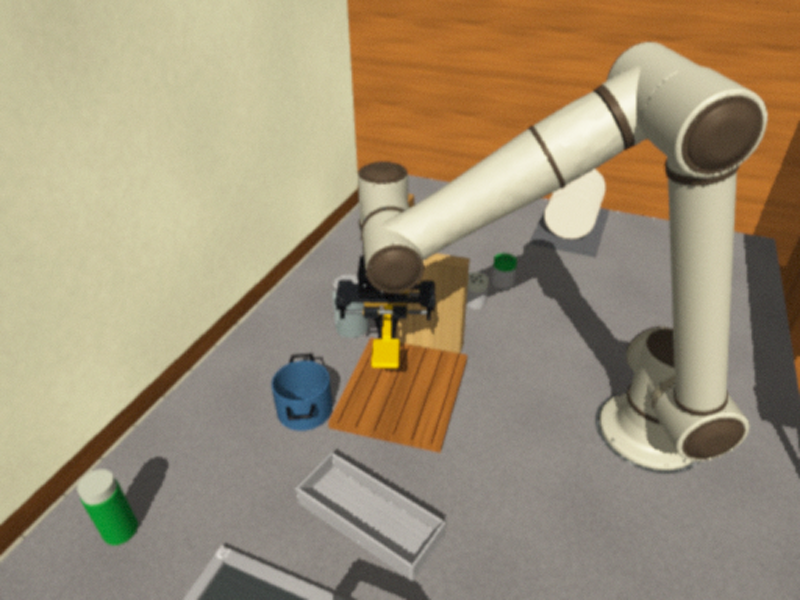

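The scraper is lifted level. Next I'll carry it over the tray.

Emit:
move_arm:
  increments: [-5,0,0,0,-0.002,0.03,0,-11,0,0,0,-0.005,0.06,0,-17,0,0,0,-0.007,0.095,0,-23,0,0,0,-0.01,0.13,0,-29,0,0,0,-0.013,0.165,0,-36,0,0,0,-0.016,0.2,0,-42,0,0,0,-0.018,0.235,0,-49,0,0,0,-0.02,0.27,0,-54,0,0,0,-0.022,0.29,0,-56.5,0,0,0,-0.023,0.307,0,-56.5,0,0,0,-0.023,0.307,0,-56.5,0,0,0,-0.023,0.307,0]

```text
time_s: 6.0
tcp_pos: [0.4483, 0.4089, 0.1776]
ee_rot: [[-0.002, -0.207, -0.978], [-0.003, -0.978, 0.207], [-1.0, 0.004, 0.002]]
wrist_force: [-0.1, 0.2, -0.8]
gripper_width: 0.207
```

Run:
```python
from h import *
save("side","s4");save("top","t4")
go([.449,.409,.018],168)
```

```text
at [0.4491 0.4079 0.1785] 167.96 R [-1.     0.002  0.001] inc [-0.0414, 0.0, 0.0, 0.1605, -0.0011, 0.0003]
```

View pics/s4.png

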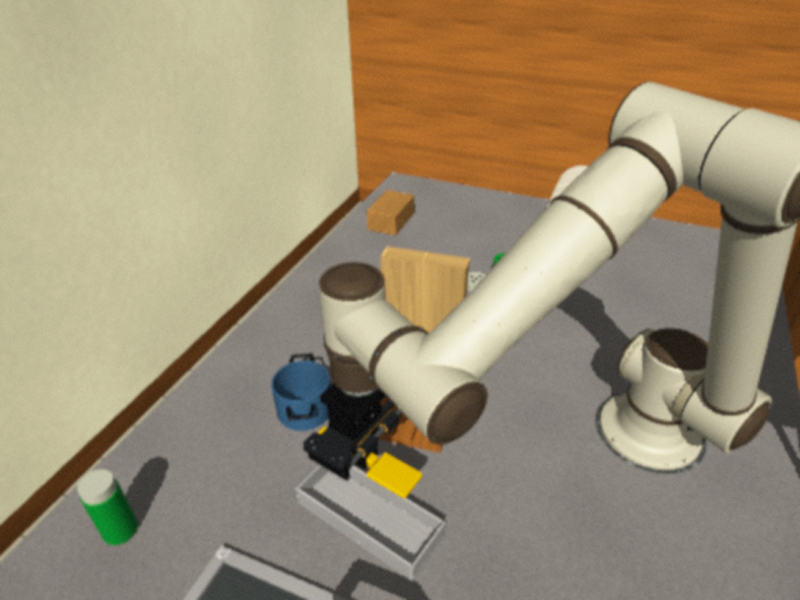

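View pics/t4.png

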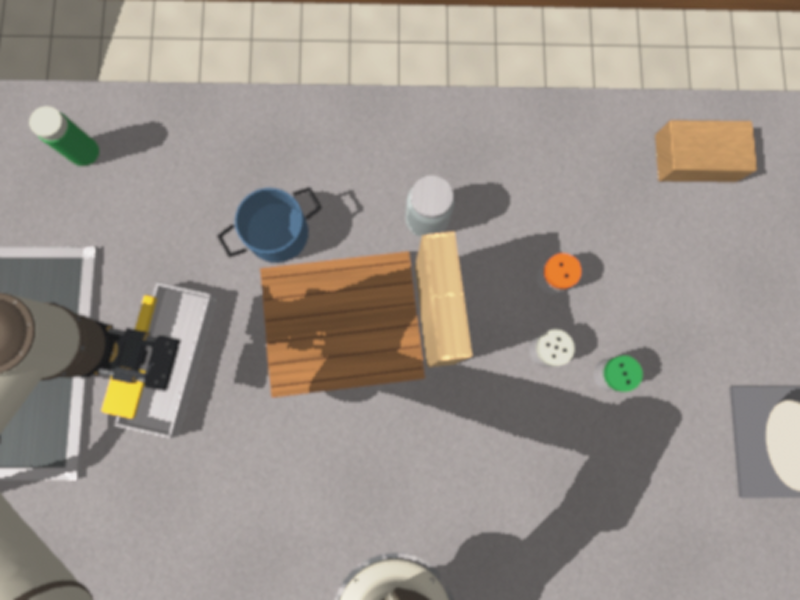

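Emit:
move_arm:
  increments: [0,0,0,0.04,0,0,0,0,0,0,0.08,0,0,0,0,0,0,0.11,0,0,0,0,0,0,0.13,0,0,0,0,0,0,0.15,0,0,0,0,0,0,0.16,0,0,0,0,0,0,0.16,0,0,0,0,0,0,0.16,0,0,0,0,0,0,0.16,0,0,0.04,0,0,0,0.16,0,0,0.04,0,0,0,0.16,0,0,0.04,0,0,0,0.16,0,0,0.04]

```text
time_s: 7.1
tcp_pos: [0.4496, 0.4097, 0.0208]
ee_rot: [[0.001, -0.207, -0.978], [0.002, -0.978, 0.207], [-1.0, -0.002, -0.001]]
wrist_force: [0.1, 0.3, 0.1]
gripper_width: 0.407
```

Emit:
move_arm:
  increments: [0,0,0,-0.02,0,0,0.04,0,0,0,-0.06,0,0,0.04,0,0,0,-0.1,0,0,0.04,0,0,0,-0.14,0,0,0.04,0,0,0,-0.18,0,0,0.04,0,0,0,-0.22,0,0,0.0,0,0,0,-0.26,0,0,0.0,0,0,0,-0.3,0,0,0.0,0,0,0,-0.34,0,0,0.0,0,0,0,-0.34,0,0,0,0,0,0,-0.34,0,0,0]

```text
time_s: 8.02
tcp_pos: [0.4496, 0.4097, 0.3635]
ee_rot: [[0.004, -0.207, -0.978], [0.007, -0.978, 0.207], [-1.0, -0.007, -0.003]]
wrist_force: [-0.4, 0.5, -1.7]
gripper_width: 0.096
```

Run:
```python
from h import *
save("side","s5")
go([.515,-.30,.36],97)
```

```text
at [0.4489 0.4091 0.3606] 168.06 R [-1.    -0.003 -0.   ] inc [71.0639, 0.0, 0.0, 0.0006, 0.6801, -0.2114]
```

View pics/s5.png

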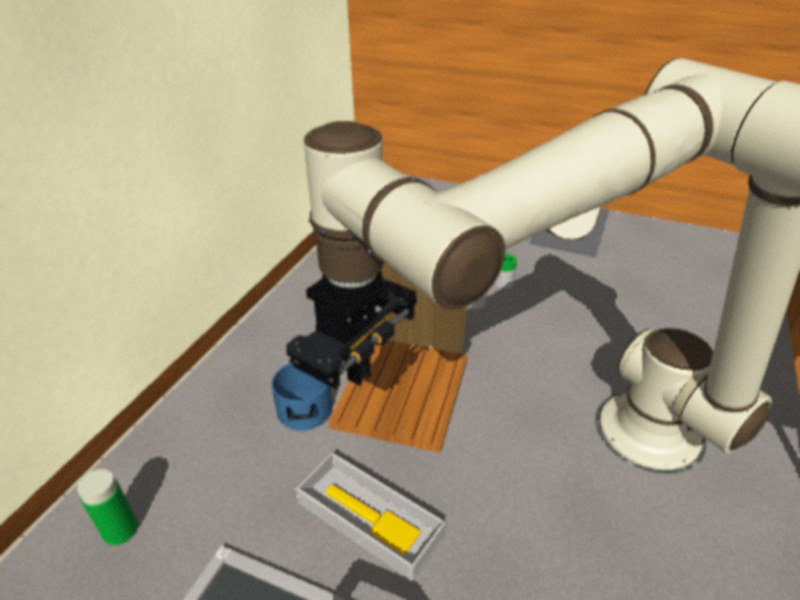

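The scraper lies flat in the tray. Now I'll go around to the front of the caddy.

Run:
```python
from h import *
go([.545,-.20,.36],97)
```

```text
at [0.4489 0.4091 0.3606] 168.06 R [-1.    -0.003 -0.   ] inc [71.0639, 0.0, 0.0, 0.0006, 0.5761, -0.22]
```

Emit:
move_arm:
  increments: [4,0,0,0,0.02,-0.008,0,9,0,0,0,0.05,-0.019,0,15,0,0,0,0.085,-0.032,0,20,0,0,0,0.12,-0.046,0,25,0,0,0,0.155,-0.059,0,30,0,0,0,0.19,-0.073,0,35,0,0,0,0.225,-0.086,0,40,0,0,0,0.26,-0.099,0,45,0,0,0,0.295,-0.113,0,50,0,0,0,0.33,-0.126,0,55,0,0,0,0.365,-0.139,0,60,0,0,0,0.4,-0.153,0]

```text
time_s: 9.07
tcp_pos: [0.5151, -0.0157, 0.3579]
ee_rot: [[-0.003, -0.952, -0.306], [-0.0, -0.306, 0.952], [-1.0, 0.003, 0.001]]
wrist_force: [0.9, 1.5, 0.6]
gripper_width: 0.005
```

Run:
```python
from h import *
go([.545,-.20,.36],97)
```

```text
at [ 0.5151 -0.0157  0.3579] 107.83 R [-1.     0.003  0.001] inc [10.8343, 0.0, 0.0, -0.0021, 0.028, -0.1846]
```

Emit:
move_arm:
  increments: [3,0,0,0,0.006,-0.04,0,6,0,0,0,0.012,-0.08,0,9,0,0,0,0.018,-0.12,0,11,0,0,0,0.024,-0.155,0,11,0,0,0,0.028,-0.18,0,11,0,0,0,0.028,-0.18,0,11,0,0,0.04,0.028,-0.18,0,11,0,0,0.08,0.028,-0.18,0,11,0,0,0.11,0.028,-0.18,0,11,0,0,0.125,0.028,-0.18,0,11,0,0,0.125,0.028,-0.18,0,11,0,0,0.125,0.028,-0.18,0]

```text
time_s: 10.07
tcp_pos: [0.5447, -0.1932, 0.2333]
ee_rot: [[-0.003, -0.992, -0.124], [-0.0, -0.124, 0.992], [-1.0, 0.003, 0.0]]
wrist_force: [-0.1, -0.8, 0.6]
gripper_width: 0.01
```

Run:
```python
from h import *
save("side","s6");save("top","t6")
go([.537,-.11,.235],97)
```

```text
at [ 0.5462 -0.1935  0.2359] 97.11 R [-1.    -0.002 -0.001] inc [0.1095, 0.0, 0.0, 0.0009, -0.0012, 0.084]
```

View pics/s6.png

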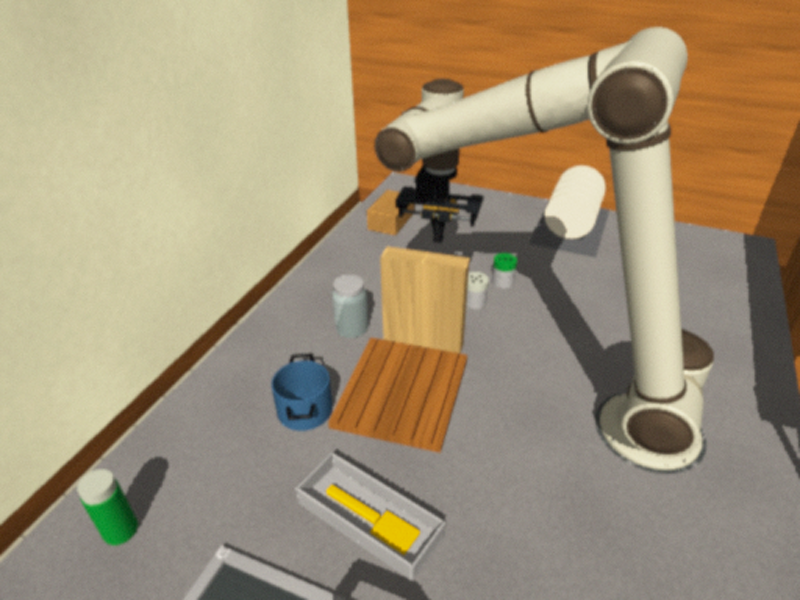

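View pics/t6.png

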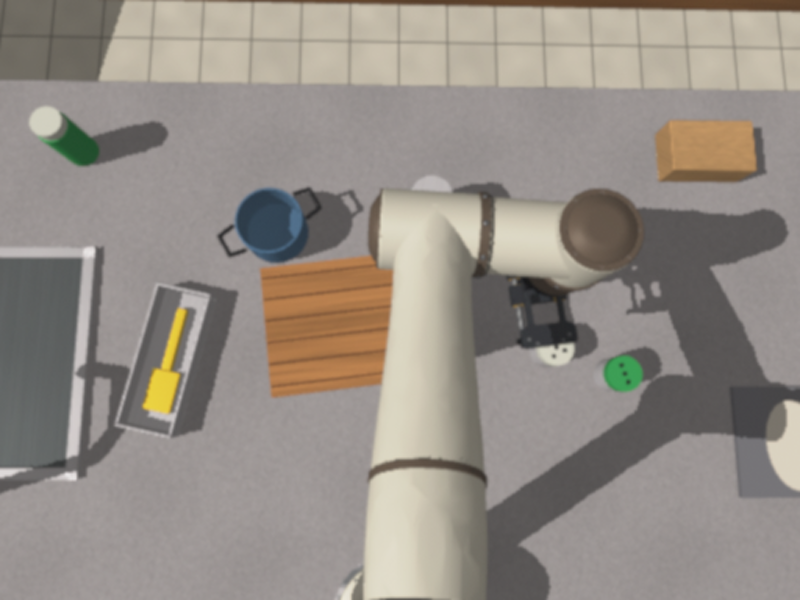

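Emit:
move_arm:
  increments: [0,0,0,0,0,0.03,0,0,0,0,0,0,0.055,0,0,0,0,0,0,0.068,0,0,0,0,0,0,0.076,0,0,0,0,0,0,0.084,0,0,0,0,0,0,0.092,0,0,0,0,0,0,0.1,0,0,0,0,0,0,0.108,0,0,0,0,0,0,0.116,0,0,0,0,0,0,0.124,0,0,0,0,0,0,0.132,0,0,0,0,0,0,0.14,0]

```text
time_s: 11.17
tcp_pos: [0.528, -0.054, 0.2344]
ee_rot: [[-0.0, -0.992, -0.123], [0.0, -0.123, 0.992], [-1.0, 0.0, 0.0]]
wrist_force: [-0.0, -0.2, 0.3]
gripper_width: 0.004
```

Run:
```python
from h import *
save("side","s7")
go([.537,-.01,.235],97)
```

```text
at [ 0.5279 -0.0531  0.2344] 97.11 R [-1.  0.  0.] inc [0.1106, 0.0, 0.0, -0.0006, -0.0144, 0.0416]
```

View pics/s7.png

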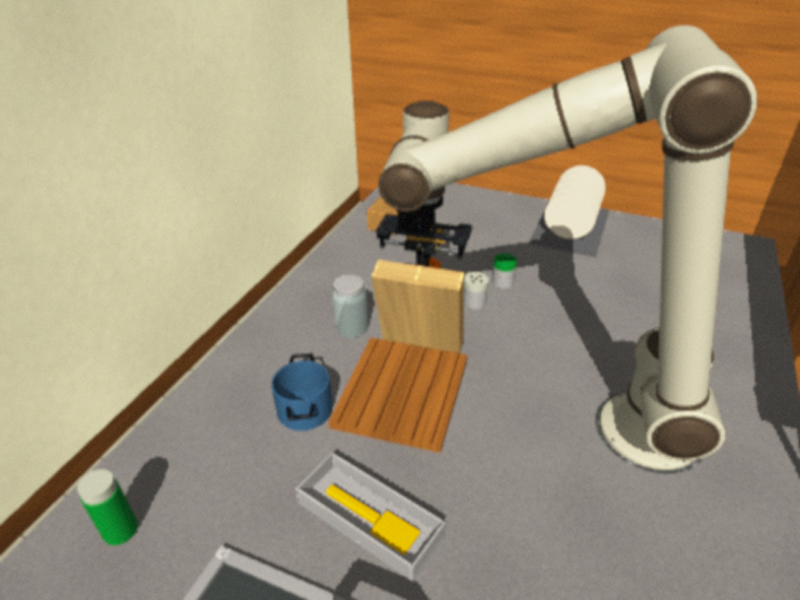

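The caddy is tipping, so I'll keep pushing.

Emit:
move_arm:
  increments: [0,0,0,0,-0.001,0.01,0,0,0,0,0,-0.002,0.02,0,0,0,0,0,-0.003,0.03,0,0,0,0,0,-0.004,0.04,0,0,0,0,0,-0.005,0.05,0,0,0,0,0,-0.006,0.06,0,0,0,0,0,-0.006,0.065,0,0,0,0,0,-0.006,0.065,0,0,0,0,0,-0.006,0.065,0,0,0,0,0,-0.006,0.065,0,0,0,0,-0.05,-0.006,0.065,0,0,0,0,-0.1,-0.006,0.065,0]

```text
time_s: 12.22
tcp_pos: [0.5245, 0.0096, 0.3164]
ee_rot: [[-0.007, -0.992, -0.122], [-0.002, -0.122, 0.993], [-1.0, 0.007, -0.001]]
wrist_force: [2.2, 0.5, 0.1]
gripper_width: 0.001
```

Run:
```python
from h import *
save("side","s8")
go([.467,-.284,.20],97)
```

```text
at [0.5297 0.0094 0.3283] 97.09 R [-1.    -0.015 -0.003] inc [0.0892, 0.0, 0.0, 0.1283, 0.0984, -0.2834]
```

View pics/s8.png

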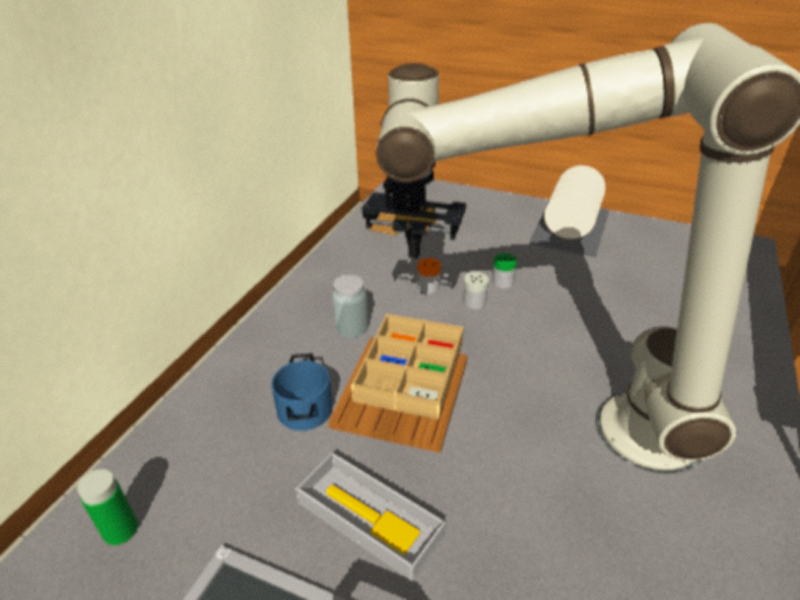

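The caddy lies on its back with its pockets up. Next I'll move clear toward tin 2 and look again.

Emit:
move_arm:
  increments: [7,0,0,0,-0.005,-0.02,0.05,14,0,0,0,-0.012,-0.05,0.087,21,0,0,0,-0.02,-0.08,0.087,28,0,0,0,-0.025,-0.11,0.087,35,0,0,0,-0.03,-0.14,0.087,42,0,0,0,-0.035,-0.17,0.087,49,0,0,0,-0.037,-0.2,0.087,56,0,0,0,-0.04,-0.23,0.087,63,0,0,0,-0.04,-0.26,0.087,70,0,0,0,-0.04,-0.29,0.087,77,0,0,0,-0.04,-0.31,0.087,83,0,0,0,-0.04,-0.32,0.087]

```text
time_s: 13.27
tcp_pos: [0.6048, -0.3055, 0.3168]
ee_rot: [[-0.001, -0.234, 0.972], [-0.0, 0.972, 0.234], [-1.0, 0.0, -0.001]]
wrist_force: [-0.4, -0.3, -0.9]
gripper_width: 0.834
```

Run:
```python
from h import *
save("side","s9");save("top","t9")
go([.605,-.303,.20],6.5)
```

```text
at [ 0.6047 -0.3045  0.3167] 13.87 R [-1.     0.    -0.001] inc [7.3718, 0.0, 0.0, 0.1167, 0.0014, 0.0006]
```

View pics/s9.png

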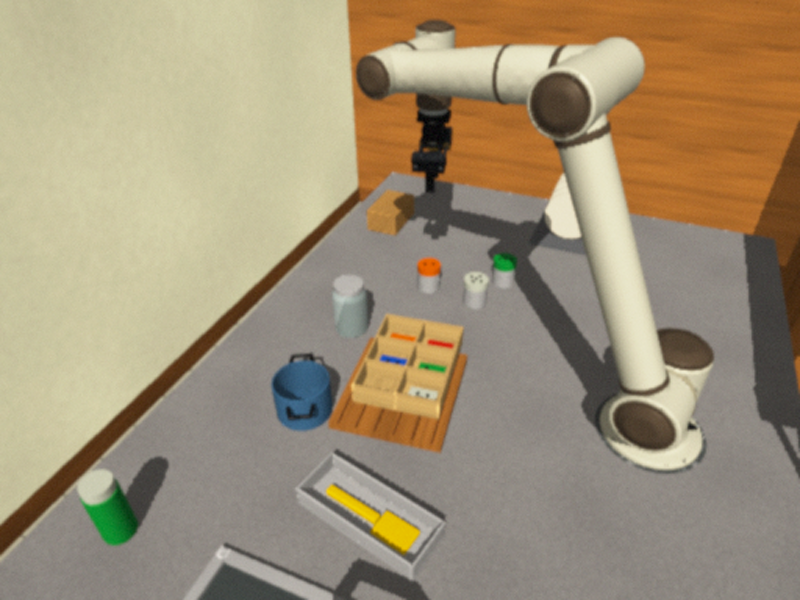

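View pics/t9.png

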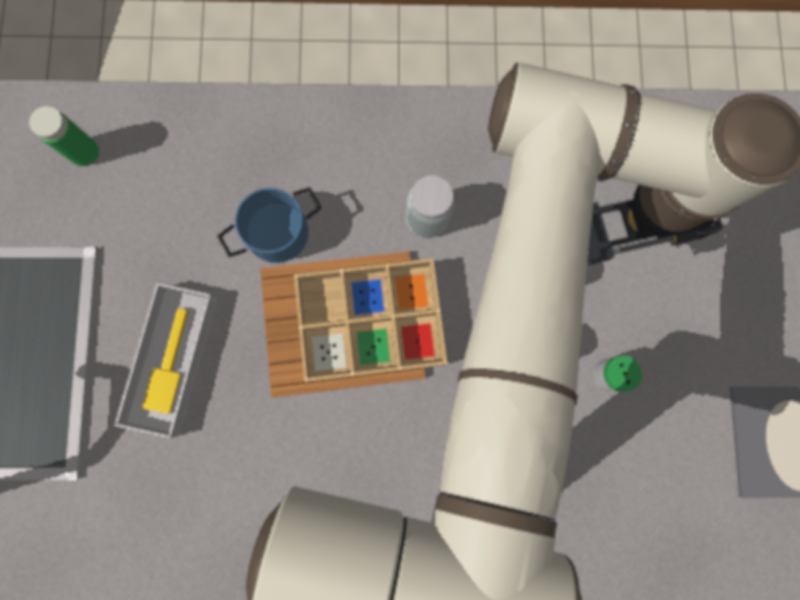

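```bash
cat >> h.py <<'E'
RNG={"1":((0,150,100),(5,255,255)),"2":((6,190,120),(14,255,255)),"3":((50,120,60),(80,255,255)),"4":((105,150,80),(125,255,255))}
def blobs(n,f,k,amin=40):
    im=cv2.imread(f"pics/{f}.png"); h=cv2.cvtColor(im,cv2.COLOR_BGR2HSV); m=cv2.inRange(h,*RNG[k])
    m=cv2.morphologyEx(m,cv2.MORPH_CLOSE,np.ones((9,9)))
    _,l,s,c=cv2.connectedComponentsWithStats(m); return [(s[i].tolist(),c[i].round(1).tolist()) for i in range(1,len(s)) if s[i,4]>amin]
E
python3 - <<'E'
from h import *
np.set_printoptions(precision=4,suppress=True)
for k in "1234":
  for n,f in(("top","t9"),("side","s9"),("top","t0" if 0 else "top0")):
    for b in blobs(n,f,k): print(k,f,b,onz(n,*b[1],.025),onz(n,*b[1],.075))
print("jar",onz("top",433,192,.14), "pot",onz("top",270,220,.09))
im=cv2.imread("pics/t9.png");cv2.imwrite("pics/c3.png",cv2.resize(im[240:400,250:463],(800,600),interpolation=cv2.INTER_CUBIC))
im=cv2.imread("pics/s9.png");cv2.imwrite("pics/c4.png",cv2.resize(im[300:450,320:520],(800,600),interpolation=cv2.INTER_CUBIC))
E
```

```text
1 t9 ([402, 324, 32, 35, 941], [417.4, 341.1]) [ 0.4832 -0.0422  0.025 ] [ 0.4791 -0.0398  0.075 ]
1 s9 ([429, 341, 23, 6, 65], [439.9, 343.5]) [ 0.4869 -0.0604  0.025 ] [ 0.4689 -0.0063  0.075 ]
2 t9 ([398, 276, 28, 31, 731], [411.7, 291.3]) [ 0.5757 -0.0321  0.025 ] [ 0.5675 -0.03    0.075 ]
2 s9 ([350, 0, 450, 232, 46410], [659.5, 87.1]) [ 0.1322 -2.2925  0.025 ] [ 0.1334 -2.1178  0.075 ]
2 s9 ([355, 84, 70, 116, 4610], [385.3, 137.1]) [ 1.1376 -1.1926  0.025 ] [ 1.0844 -1.0773  0.075 ]
2 s9 ([440, 100, 120, 96, 7841], [498.9, 149.6]) [ 0.6662 -1.2396  0.025 ] [ 0.6384 -1.1217  0.075 ]
2 s9 ([418, 259, 22, 17, 319], [428.6, 266.8]) [ 0.6286 -0.3576  0.025 ] [ 0.603  -0.2874  0.075 ]
2 s9 ([391, 333, 24, 8, 101], [402.8, 336.9]) [ 0.5784 -0.0492  0.025 ] [0.5554 0.0043 0.075 ]
2 s9 ([428, 340, 25, 8, 105], [439.9, 343.4]) [ 0.4871 -0.0607  0.025 ] [ 0.469  -0.0066  0.075 ]
2 s9 ([331, 357, 134, 92, 3083], [397.6, 420.3]) [0.4861 0.1983 0.025 ] [0.4681 0.2384 0.075 ]
2 s9 ([796, 356, 4, 21, 58], [798.1, 365.1]) [-0.2916 -0.2977  0.025 ] [-0.2675 -0.2308  0.075 ]
2 top0 ([545, 255, 3
[... 385 characters left out ...]
 17, 338], [504.4, 261.8]) [ 0.4365 -0.463   0.025 ] [ 0.4212 -0.3872  0.075 ]
3 s9 ([420, 363, 25, 9, 119], [432.2, 366.9]) [0.4757 0.0222 0.025 ] [0.4583 0.0718 0.075 ]
3 s9 ([83, 486, 55, 59, 1742], [113.4, 518.5]) [0.8616 0.5972 0.025 ] [0.8233 0.6158 0.075 ]
3 top0 ([49, 123, 49, 41, 1038], [76.3, 146.1]) [0.8523 0.6034 0.025 ] [0.832  0.5775 0.075 ]
3 top0 ([605, 356, 37, 34, 1000], [623.0, 373.0]) [ 0.4249 -0.4202  0.025 ] [ 0.4234 -0.4011  0.075 ]
4 t9 ([353, 281, 29, 32, 770], [367.4, 296.7]) [0.5653 0.05   0.025 ] [0.5575 0.0484 0.075 ]
4 s9 ([382, 356, 23, 8, 82], [393.2, 359.5]) [0.5679 0.0331 0.025 ] [0.5455 0.0822 0.075 ]
jar [ 0.7296 -0.0645  0.14  ] pot [0.6921 0.2213 0.09  ]
```

View pics/c3.png

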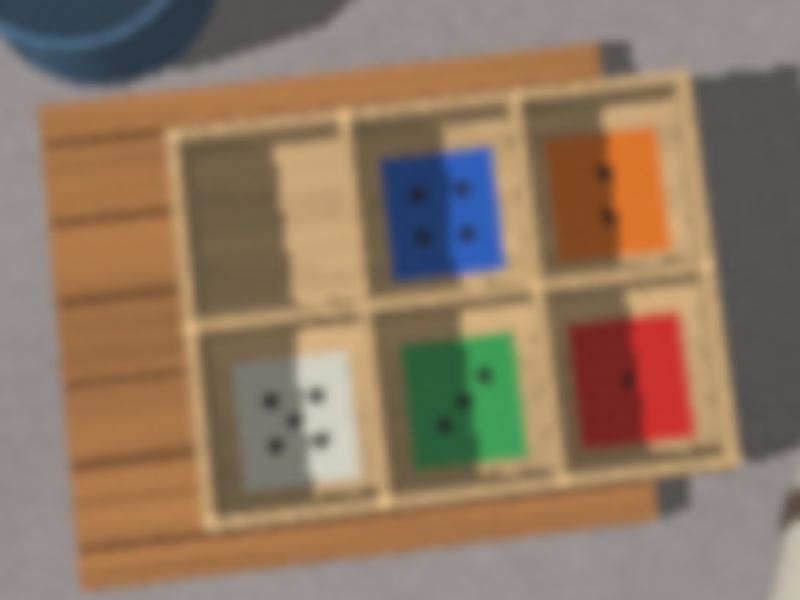

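View pics/c4.png

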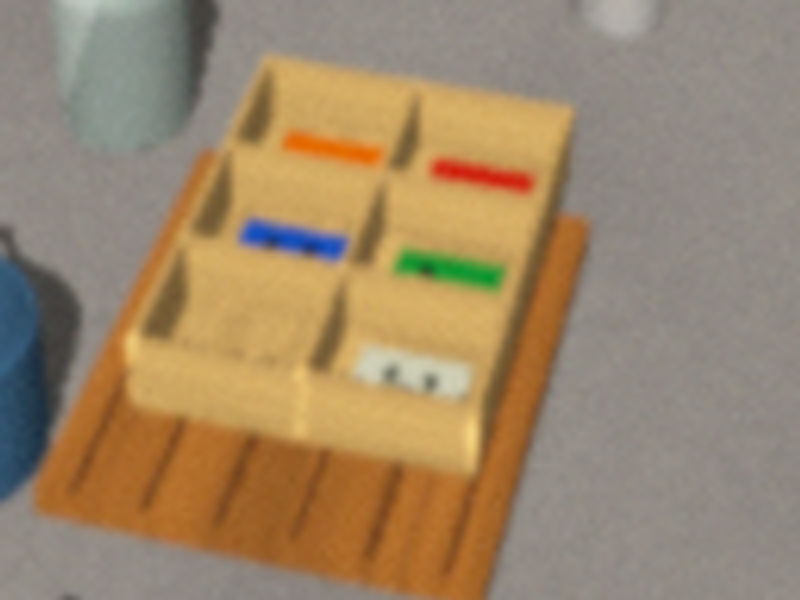

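The pose fits: the patches sit at pitch 93 x 81 mm, against 95 x 82 expected, with yaw about 97°. Pockets 1 and 4 are marked but their tins are absent. Next I'll grasp tin 2.

Emit:
move_arm:
  increments: [4,0,0,0.04,0.002,0.001,0.087,7.4,0,0,0.08,0.002,0.001,0.087,7.4,0,0,0.12,0.002,0.001,0.087,7.4,0,0,0.155,0.002,0.001,0.087,7.4,0,0,0.185,0.002,0.001,0.087,7.4,0,0,0.21,0.002,0.001,0.087,7.4,0,0,0.23,0.002,0.001,0.087,7.4,0,0,0.245,0.002,0.001,0.087,7.4,0,0,0.252,0.002,0.001,0.087,7.4,0,0,0.252,0.002,0.001,0.087,7.4,0,0,0.252,0.002,0.001,0.0,7.4,0,0,0.252,0.002,0.001,0]

```text
time_s: 14.37
tcp_pos: [0.6066, -0.3001, 0.0676]
ee_rot: [[0.003, -0.117, 0.993], [-0.001, 0.993, 0.117], [-1.0, -0.001, 0.003]]
wrist_force: [0.0, -0.3, 0.2]
gripper_width: 0.921
```

Run:
```python
from h import *
np.set_printoptions(precision=4,suppress=True)
save("side","s10")
go([.6055,-.302,.063],6.5)
q=[(170,130),(690,75),(740,465),(208,530)]
Q=np.array([onz("top",250+x/3.756,240+y/3.75,.07)[:2] for x,y in q]);print(Q)
c=Q.mean(0);hd=(Q[0]+Q[3])/2;ft=(Q[1]+Q[2])/2;d=hd-ft;a=np.arctan2(d[1],d[0]);print(c,np.degrees(a),np.linalg.norm(d),np.linalg.norm(Q[0]-Q[3]),np.linalg.norm(Q[1]-Q[2]))
u=np.array([np.cos(a),np.sin(a)]);w=np.array([-u[1],u[0]]);ft=c-u*.125
for k,(y,z) in dict(p1=(1,.0433),p2=(-1,.0433),p3=(1,.125),p4=(-1,.125),p5=(1,.2067)).items(): print(k,ft+u*z+w*y*.0475)
```

```text
at [ 0.6067 -0.3001  0.0677] 6.72 R [-1.    -0.001  0.003] inc [0.2201, 0.0, 0.0, 0.0047, -0.0017, -0.0014]
[[ 0.5976  0.1771]
 [ 0.6256 -0.0701]
 [ 0.4394 -0.0918]
 [ 0.4096  0.1546]]
[0.518  0.0425] 96.67447057871894 0.24845595836916304 0.1892974696102548 0.18740638208605248
p1 [ 0.4804 -0.0442]
p2 [ 0.5747 -0.0332]
p3 [0.4709 0.0369]
p4 [0.5652 0.048 ]
p5 [0.4614 0.1181]
```

View pics/s10.png

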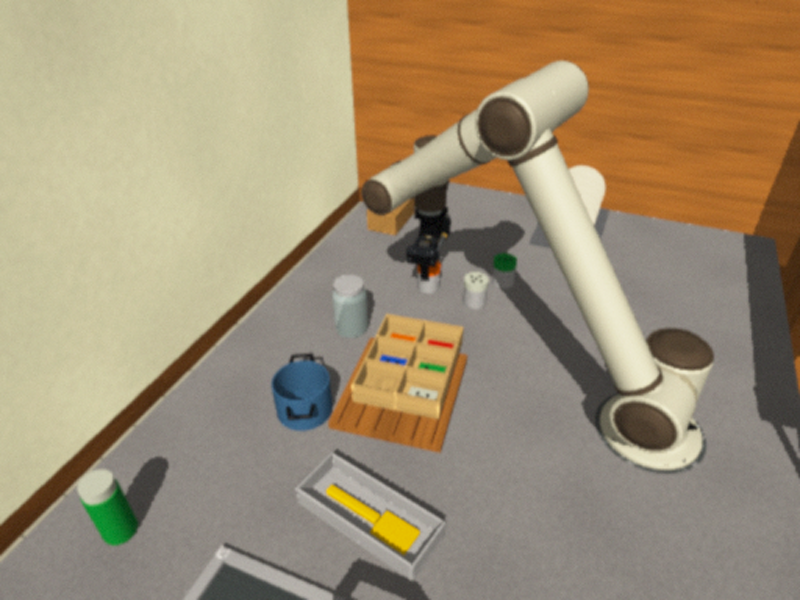

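Emit:
move_arm:
  increments: [0,0,0,0.004,-0.001,-0.001,0.085,0,0,0,0.004,-0.001,-0.001,0.085,0,0,0,0.004,-0.001,-0.001,0,0,0,0,0.004,-0.001,-0.001,0,0,0,0,0.004,-0.001,-0.001,0,0,0,0,0.004,-0.001,-0.001,0,0,0,0,0.004,-0.001,-0.001,0,0,0,0,0.004,-0.001,-0.001,0,0,0,0,0.004,-0.001,-0.001,0,0,0,0,0.004,-0.001,-0.001,0]

```text
time_s: 15.25
tcp_pos: [0.6051, -0.3015, 0.0622]
ee_rot: [[0.001, -0.116, 0.993], [-0.001, 0.993, 0.116], [-1.0, -0.001, 0.001]]
wrist_force: [0.3, -2.2, 1.3]
gripper_width: 0.705
```

Emit:
move_arm:
  increments: [0,0,0,-0.01,0,0,0,0,0,0,-0.03,0,0,0,0,0,0,-0.06,0,0,0,0,0,0,-0.09,0,0,0,0,0,0,-0.12,0,0,0,0,0,0,-0.12,0,0,0,0,0,0,-0.12,0,0,0]

```text
time_s: 15.83
tcp_pos: [0.6054, -0.3008, 0.1843]
ee_rot: [[0.004, -0.116, 0.993], [-0.0, 0.993, 0.116], [-1.0, -0.001, 0.004]]
wrist_force: [-0.6, 0.5, -2.5]
gripper_width: 0.709
```

Run:
```python
from h import *
save("side","s11")
go([.575,-.033,.185],6.7)
```

```text
at [ 0.6042 -0.3003  0.1819] 6.64 R [-1.     0.002 -0.   ] inc [-0.0605, 0.0, 0.0, -0.0031, 0.2689, 0.0019]
```

View pics/s11.png

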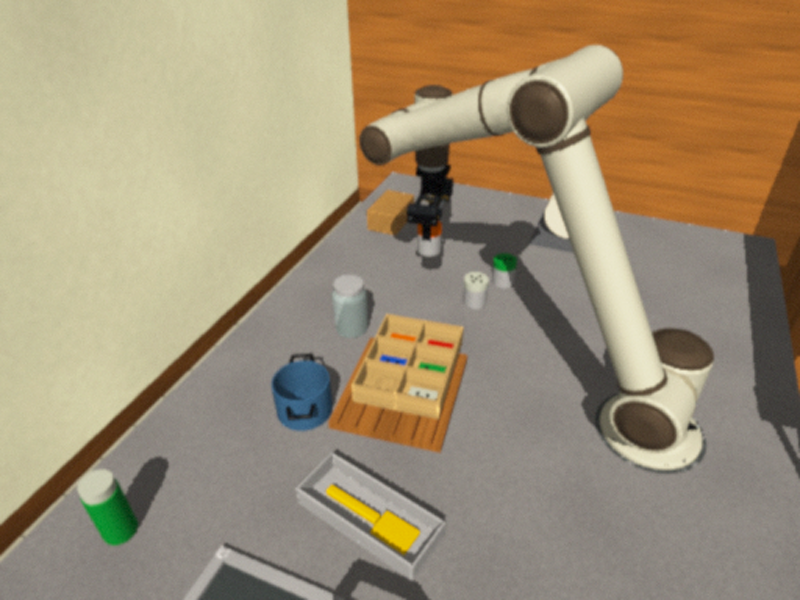

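Emit:
move_arm:
  increments: [0,0,0,0,0.02,0,0,0,0,0,0,0.05,0,0,0,0,0,0,0.085,0,0,0,0,0,0,0.12,0,0,0,0,0,0,0.155,0.001,0,0,0,0,0,0.19,0.001,0,0,0,0,0,0.225,0.001,0,0,0,0,0,0.25,0.002,0,0,0,0,0,0.262,0.002,0,0,0,0,0,0.269,0.002,0,0,0,0,0,0.269,0.002,0,0,0,0,0,0.269,0.002,0]

```text
time_s: 16.88
tcp_pos: [0.5751, -0.0342, 0.1811]
ee_rot: [[-0.002, -0.116, 0.993], [-0.0, 0.993, 0.116], [-1.0, -0.0, -0.002]]
wrist_force: [-0.4, -0.1, -1.7]
gripper_width: 0.707
```

Run:
```python
from h import *
save("side","s12");save("top","t12")
go([.575,-.033,.088],6.7)
```

```text
at [ 0.5754 -0.0348  0.1814] 6.57 R [-1.    -0.    -0.001] inc [-0.1272, 0.0, 0.0, 0.0934, 0.0019, -0.0002]
```

View pics/s12.png

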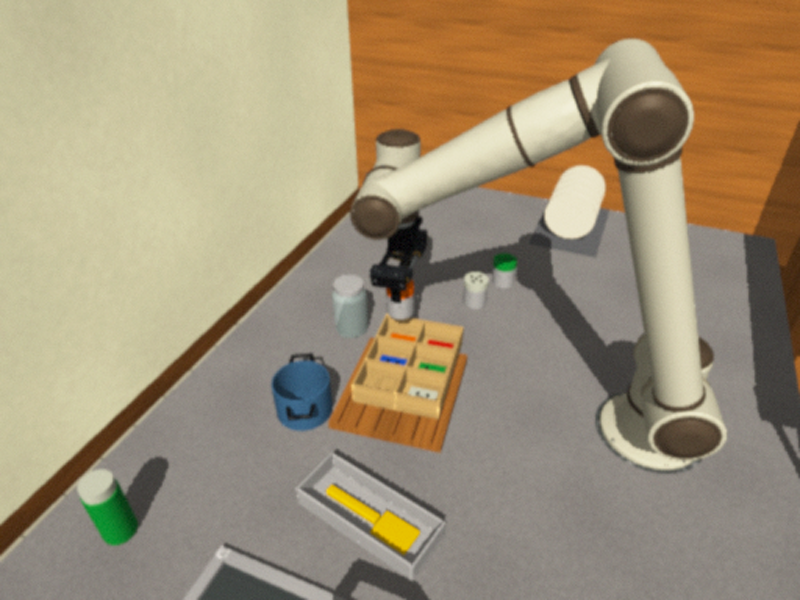

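View pics/t12.png

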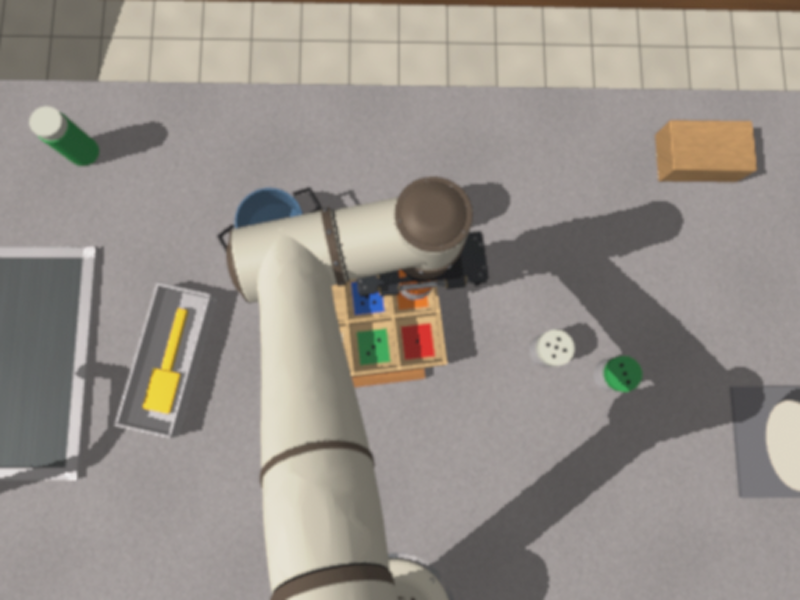

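Tin 2 hangs over pocket 2, at (410,292) in the top view. The other two tins haven't moved. Next I'll lower it.

Emit:
move_arm:
  increments: [0,0,0,0.03,0.002,0,0,0,0,0,0.05,0.002,0,0,0,0,0,0.065,0.002,0,0,0,0,0,0.075,0.002,0,0,0,0,0,0.083,0.002,0,0,0,0,0,0.089,0.002,0,0,0,0,0,0.092,0.002,0,0,0,0,0,0.093,0.002,0,0,0,0,0,0.093,0.002,0,0]

```text
time_s: 17.73
tcp_pos: [0.5757, -0.0317, 0.0893]
ee_rot: [[0.001, -0.116, 0.993], [0.0, 0.993, 0.116], [-1.0, -0.0, 0.001]]
wrist_force: [-0.1, -0.7, -2.8]
gripper_width: 0.709
```

Run:
```python
from h import *
save("side","s13")
go([.575,-.033,.088],6.7)
print(st()[2]["wrist_force"])
im=cv2.imread("pics/s13.png");cv2.imwrite("pics/c13.png",cv2.resize(im[250:400,320:520],(800,600),interpolation=cv2.INTER_CUBIC))
```

```text
at [ 0.5758 -0.0316  0.0895] 6.67 R [-1.    -0.     0.001] inc [-0.0259, 0.0, 0.0, 0.0015, -0.0013, -0.001]
[-0.62920447  0.10894873 -1.70404882]
```

View pics/c13.png

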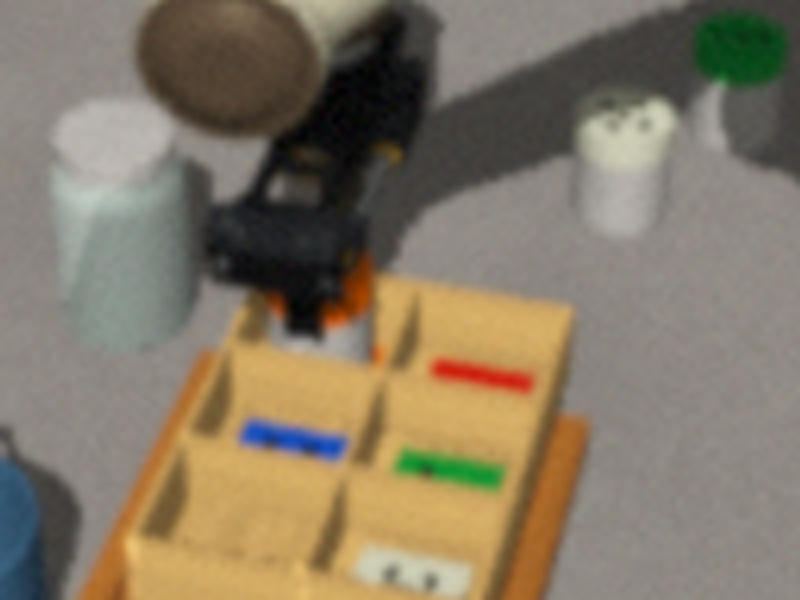

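Emit:
move_arm:
  increments: [0,0,0,0.001,0,0,0,0,0,0,0.002,0,0,0,0,0,0,0.002,0,0,0.076,0,0,0,0.002,0,0,0.076,0,0,0,0.002,0,0,0.076,0,0,0,0.002,0,0,0.076,0,0,0,-0.01,0,0,0.076,0,0,0,-0.03,0,0,0.076,0,0,0,-0.06,0,0,0.076,0,0,0,-0.1,0,0,0.08,0,0,0,-0.14,0,0,0.087,0,0,0,-0.14,0,0,0.087]

```text
time_s: 18.78
tcp_pos: [0.58, -0.0318, 0.2387]
ee_rot: [[0.018, -0.118, 0.993], [0.0, 0.993, 0.118], [-1.0, -0.002, 0.018]]
wrist_force: [1.1, 0.2, 1.1]
gripper_width: 0.972
```

Run:
```python
from h import *
save("side","s14")
go([.4235,-.400,.23],6.7)
im=cv2.imread("pics/s14.png");cv2.imwrite("pics/c14.png",cv2.resize(im[250:400,320:520],(800,600),interpolation=cv2.INTER_CUBIC))
```

```text
at [ 0.5781 -0.0315  0.2346] 6.7 R [-1.    -0.     0.012] inc [-0.0032, 0.0, 0.0, 0.0046, -0.348, -0.1965]
```

View pics/c14.png

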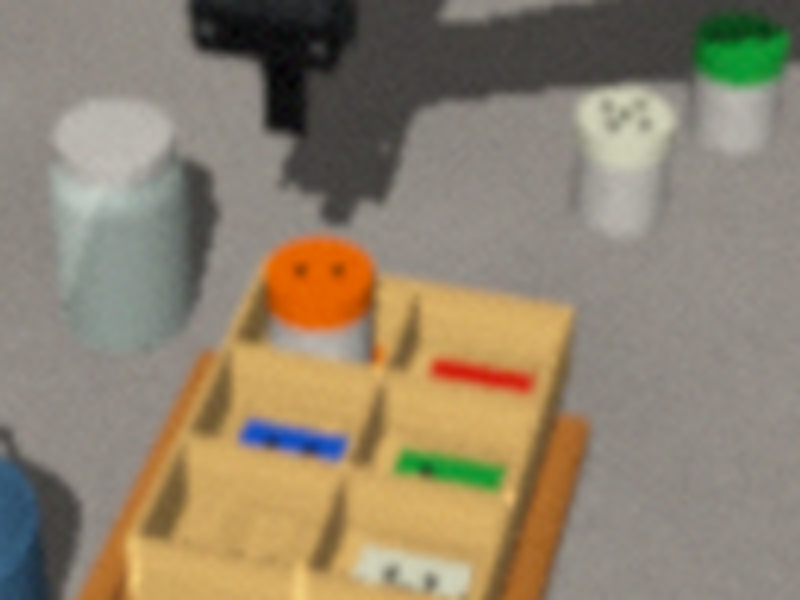

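Tin 2 is seated upright in pocket 2. Next is tin 3.

Emit:
move_arm:
  increments: [0,0,0,0,-0.02,-0.012,0.087,0,0,0,0,-0.05,-0.029,0.087,0,0,0,0,-0.085,-0.049,0.087,0,0,0,0,-0.12,-0.068,0.087,0,0,0,0,-0.155,-0.087,0.087,0,0,0,0,-0.19,-0.107,0.087,0,0,0,0,-0.225,-0.127,0.087,0,0,0,0,-0.26,-0.147,0.087,0,0,0,0,-0.295,-0.167,0.087,0,0,0,0,-0.325,-0.183,0.087,0,0,0,0.02,-0.345,-0.195,0.087,0,0,0,0.04,-0.348,-0.1965,0.087]

```text
time_s: 19.83
tcp_pos: [0.4191, -0.4035, 0.1885]
ee_rot: [[0.002, -0.112, 0.994], [-0.001, 0.994, 0.112], [-1.0, -0.002, 0.001]]
wrist_force: [0.2, 0.5, 0.6]
gripper_width: 0.997
```

Run:
```python
from h import *
np.set_printoptions(precision=4,suppress=True)
save("side","s15");save("top","t15")
for k in "23":
  for n,f in(("top","t15"),("side","s15")):
    for b in blobs(n,f,k,150): print(k,f,b,onz(n,*b[1],.075),onz(n,*b[1],.1))
go([.4235,-.400,.063],6.7)
```

```text
2 t15 ([396, 267, 35, 38, 948], [413.3, 283.9]) [ 0.5808 -0.0329  0.075 ] [ 0.5765 -0.0318  0.1   ]
2 s15 ([350, 0, 450, 232, 59639], [585.1, 90.3]) [ 0.4506 -1.9433  0.075 ] [ 0.4421 -1.861   0.1   ]
2 s15 ([532, 120, 54, 76, 2500], [556.8, 153.8]) [ 0.4304 -1.1625  0.075 ] [ 0.4225 -1.1024  0.1   ]
2 s15 ([386, 310, 27, 22, 495], [399.2, 320.7]) [ 0.5862 -0.0468  0.075 ] [ 0.5738 -0.0186  0.1   ]
2 s15 ([331, 356, 134, 93, 3214], [396.3, 420.4]) [0.4703 0.2396 0.075 ] [0.4613 0.2596 0.1   ]
3 t15 ([49, 122, 49, 42, 1036], [76.3, 146.0]) [0.8322 0.5775 0.075 ] [0.822  0.5645 0.1   ]
3 t15 ([359, 331, 29, 32, 801], [373.2, 346.5]) [0.4696 0.0375 0.075 ] [0.4678 0.037  0.1   ]
3 s15 ([494, 252, 23, 19, 346], [504.6, 261.4]) [ 0.4212 -0.3893  0.075 ] [ 0.4136 -0.3513  0.1   ]
3 s15 ([83, 486, 55, 59, 1741], [113.4, 518.5]) [0.8233 0.6158 0.075 ] [0.8041 0.6251 0.1   ]
at [ 0.4174 -0.3996  0.1844] 6.46 R [-1.     0.006 -0.007] inc [-0.2412, 0.0, 0.0, 0.1214, -0.0011, 0.006]
```

View pics/s15.png

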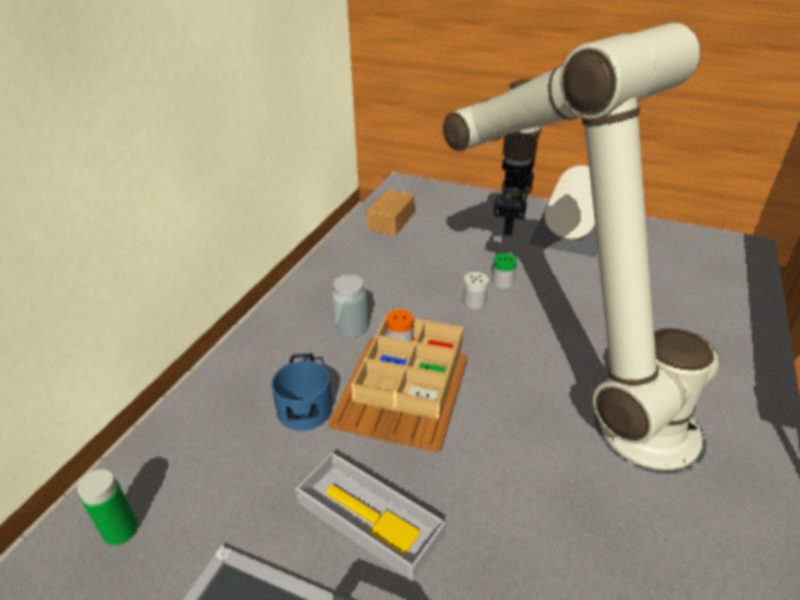

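View pics/t15.png

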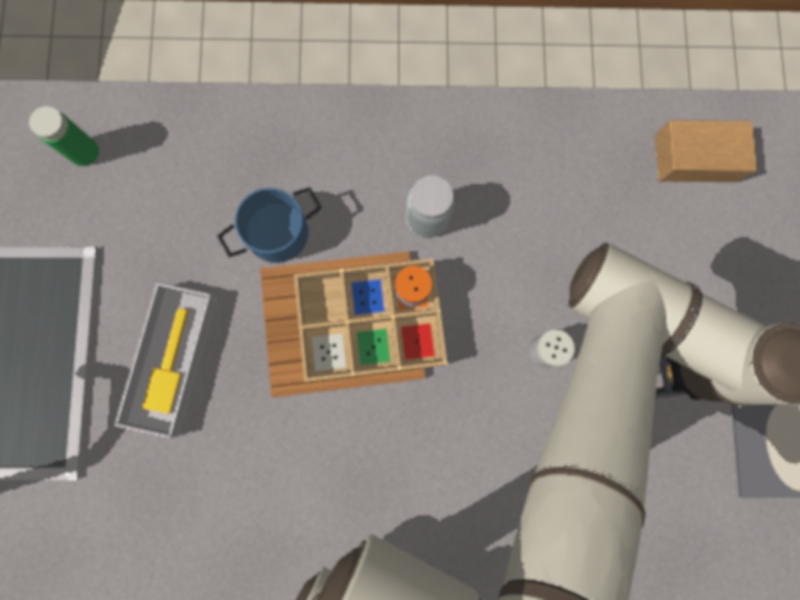

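Emit:
move_arm:
  increments: [0,0,0,0.03,0,0.003,0.087,0,0,0,0.06,0,0.003,0.087,0,0,0,0.08,0,0.003,0.087,0,0,0,0.095,0,0.003,0.087,0,0,0,0.095,0,0.003,0.087,0,0,0,0.095,0,0.003,0.087,0,0,0,0.095,0,0.003,0.087]

```text
time_s: 20.52
tcp_pos: [0.4248, -0.4, 0.0955]
ee_rot: [[0.002, -0.117, 0.993], [-0.002, 0.993, 0.117], [-1.0, -0.002, 0.002]]
wrist_force: [-0.2, -0.9, -0.1]
gripper_width: 1.001
```

Run:
```python
from h import *
save("side","s16")
go([.4235,-.400,.063],6.7)
im=cv2.imread("pics/s16.png");cv2.imwrite("pics/c16.png",cv2.resize(im[180:330,400:600],(800,600),interpolation=cv2.INTER_CUBIC))
```

```text
at [ 0.4248 -0.4001  0.0957] 6.72 R [-1.    -0.002  0.003] inc [0.0229, 0.0, 0.0, 0.0327, 0.0003, -0.0013]
```

View pics/c16.png

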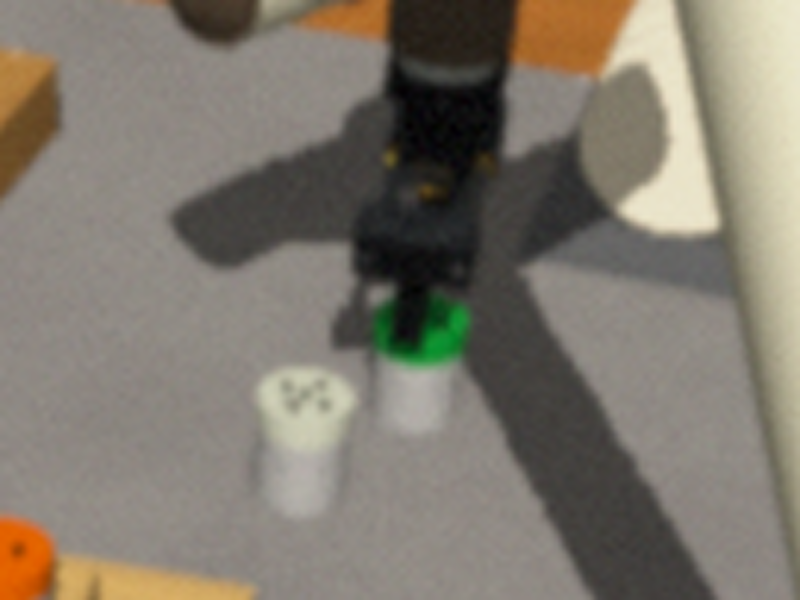

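The jaws straddle tin 3. Next I'll lower, grip and lift.

Emit:
move_arm:
  increments: [0,0,0,0.015,0,-0.001,0.087,0,0,0,0.026,0,-0.001,0.087,0,0,0,0.032,0,-0.001,0.087,0,0,0,0.033,0,-0.001,0.087,0,0,0,0.033,0,-0.001,0,0,0,0,0.033,0,-0.001,0,0,0,0,0.033,0,-0.001,0,0,0,0,0.033,0,-0.001,0,0,0,0,0.033,0,-0.001,0,0,0,0,0.033,0,-0.001,0,0,0,0,0.033,0,-0.001,0,0,0,0,0.033,0,-0.001,0]

```text
time_s: 21.57
tcp_pos: [0.4232, -0.4006, 0.0617]
ee_rot: [[0.002, -0.116, 0.993], [-0.002, 0.993, 0.116], [-1.0, -0.002, 0.002]]
wrist_force: [0.5, -1.6, 3.7]
gripper_width: 0.707
```

Emit:
move_arm:
  increments: [0,0,0,-0.01,0,0,0,0,0,0,-0.03,0,0,0,0,0,0,-0.06,0,0,0,0,0,0,-0.09,0,0,0,0,0,0,-0.12,0,0,0,0,0,0,-0.12,0,0,0,0,0,0,-0.12,0,0,0]

```text
time_s: 22.15
tcp_pos: [0.4227, -0.3995, 0.1825]
ee_rot: [[0.003, -0.116, 0.993], [-0.0, 0.993, 0.116], [-1.0, -0.001, 0.003]]
wrist_force: [-0.1, 0.8, -2.7]
gripper_width: 0.706
```

Run:
```python
from h import *
save("side","s17")
go([.472,.038,.19],6.7)
im=cv2.imread("pics/s17.png");cv2.imwrite("pics/c17.png",cv2.resize(im[180:330,400:600],(800,600),interpolation=cv2.INTER_CUBIC))
```

```text
at [ 0.4217 -0.3989  0.1806] 6.63 R [-1.     0.002 -0.   ] inc [-0.0745, 0.0, 0.0, -0.0094, 0.4282, 0.1004]
```

View pics/c17.png

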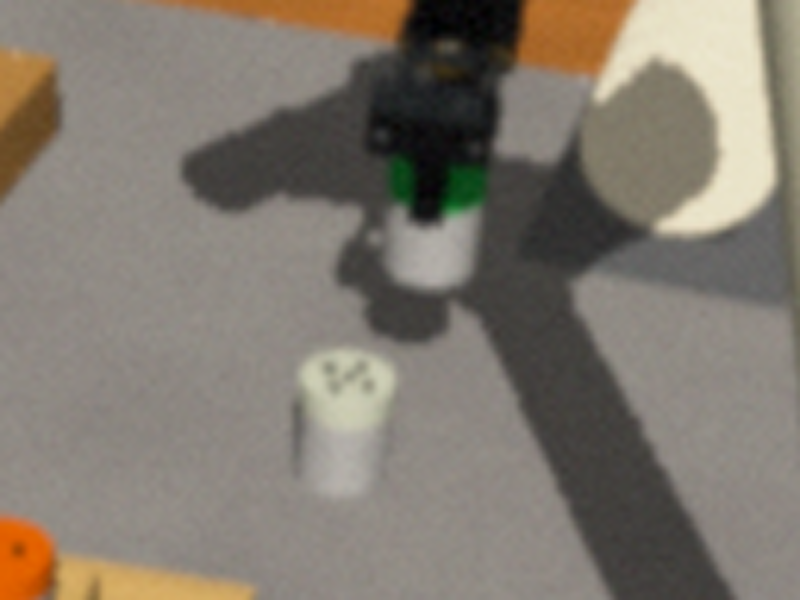

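Tin 3 is held. Tin 5 has been knocked aside, so I'll re-measure it later. Now I'll carry tin 3 over.

Emit:
move_arm:
  increments: [0,0,0,0,0.02,0.005,0,0,0,0,0,0.055,0.013,0,0,0,0,0,0.095,0.022,0,0,0,0,0,0.135,0.031,0,0,0,0,0,0.175,0.041,0,0,0,0,0,0.215,0.05,0,0,0,0,0,0.255,0.06,0,0,0,0,0,0.295,0.069,0,0,0,0,0,0.335,0.078,0,0,0,0,0,0.37,0.087,0,0,0,0,0,0.4,0.094,0,0,0,0,0,0.42,0.098,0]

```text
time_s: 23.2
tcp_pos: [0.4697, 0.031, 0.179]
ee_rot: [[-0.004, -0.118, 0.993], [-0.001, 0.993, 0.118], [-1.0, -0.0, -0.004]]
wrist_force: [0.8, -0.4, -2.1]
gripper_width: 0.707
```

Emit:
move_arm:
  increments: [0,0,0,0,0.008,0.001,0,0,0,0,0,0.008,0.001,0,0,0,0,0,0.008,0.001,0,0,0,0,0,0.008,0.001,0]

```text
time_s: 23.53
tcp_pos: [0.4703, 0.0356, 0.1801]
ee_rot: [[-0.002, -0.115, 0.993], [-0.001, 0.993, 0.115], [-1.0, -0.001, -0.002]]
wrist_force: [0.2, -1.0, -2.2]
gripper_width: 0.705
```

Run:
```python
from h import *
save("side","s18");save("top","t18")
go([.472,.038,.087],6.7)
```

```text
at [0.4707 0.0355 0.1805] 6.55 R [-1.    -0.    -0.001] inc [-0.1461, 0.0, 0.0, 0.0935, 0.0023, 0.0016]
```

View pics/s18.png

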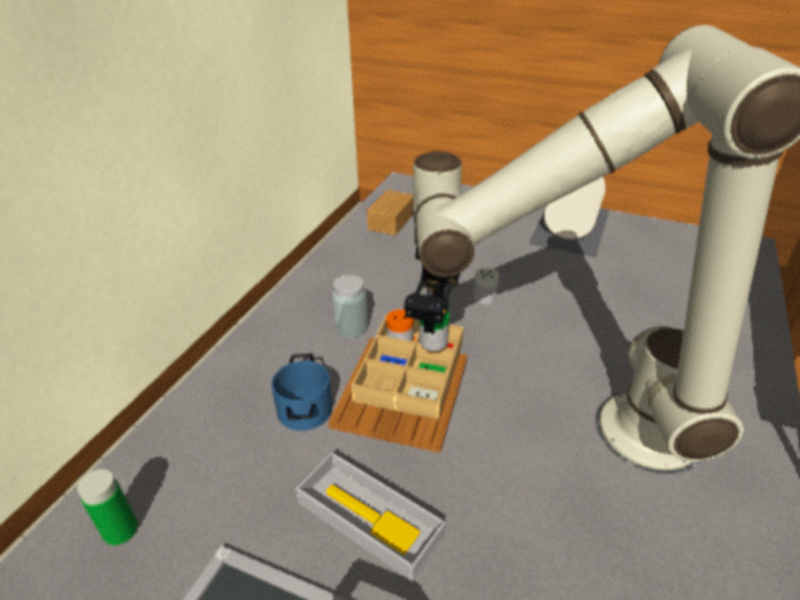

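View pics/t18.png

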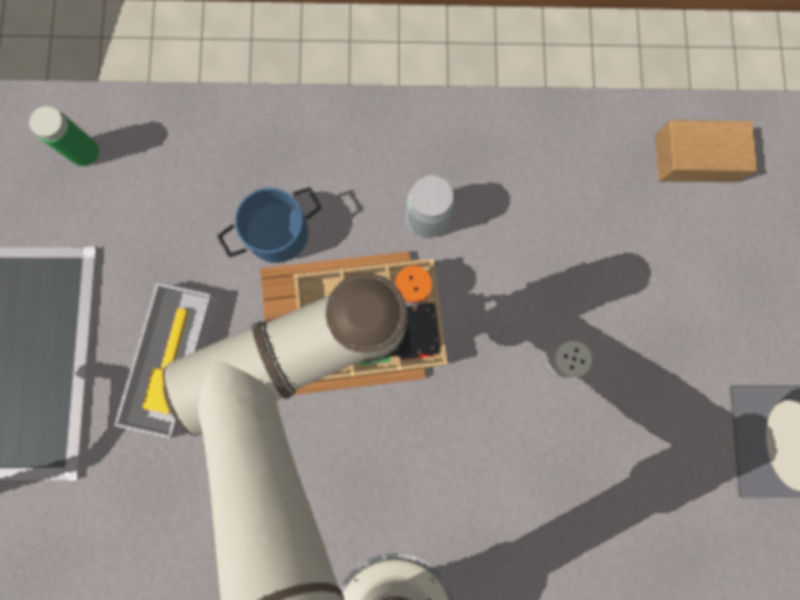

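Tin 3 is over pocket 3. White tin 5 is now at top (573,359). I'll lower tin 3.

Emit:
move_arm:
  increments: [0,0,0,0.03,0.002,0.001,0,0,0,0,0.05,0.002,0.001,0,0,0,0,0.065,0.002,0.001,0,0,0,0,0.075,0.002,0.001,0,0,0,0,0.083,0.002,0.001,0,0,0,0,0.089,0.002,0.001,0,0,0,0,0.092,0.002,0.001,0,0,0,0,0.093,0.002,0.001,0,0,0,0,0.093,0.002,0.001,0,0,0,0,0.093,0.002,0.001,0]

```text
time_s: 24.47
tcp_pos: [0.4724, 0.0389, 0.0885]
ee_rot: [[0.001, -0.116, 0.993], [0.0, 0.993, 0.116], [-1.0, 0.0, 0.001]]
wrist_force: [-0.0, 0.7, -1.7]
gripper_width: 0.707
```

Run:
```python
from h import *
save("side","s19")
go([.472,.038,.087],6.7)
print(st()[2]["wrist_force"])
im=cv2.imread("pics/s19.png");cv2.imwrite("pics/c19.png",cv2.resize(im[280:430,340:540],(800,600),interpolation=cv2.INTER_CUBIC))
```

```text
at [0.4723 0.0389 0.0885] 6.67 R [-1.     0.     0.001] inc [-0.0323, 0.0, 0.0, 0.0015, -0.0009, -0.0005]
[-0.61197276  0.08967631 -1.5570568 ]
```

View pics/c19.png

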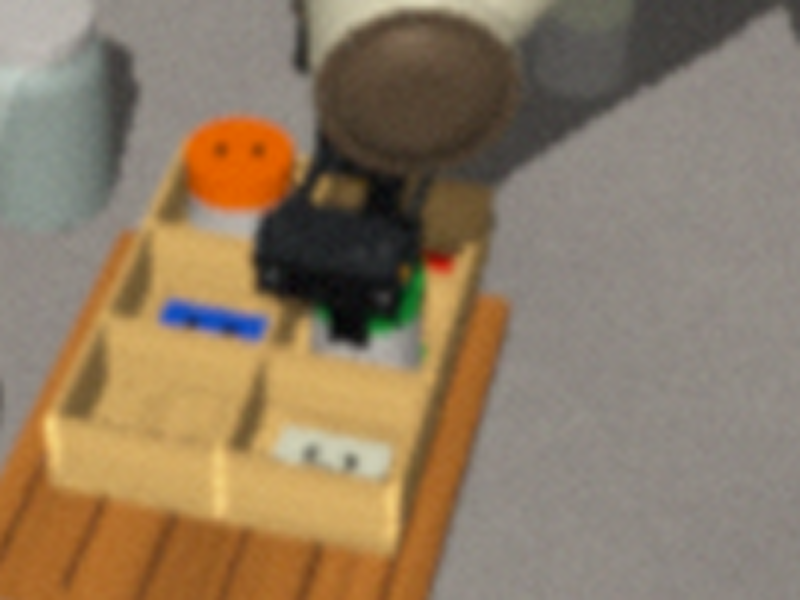

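Emit:
move_arm:
  increments: [0,0,0,0.001,0,0,0,0,0,0,0.002,0,0,0,0,0,0,0.002,0,0,0.076,0,0,0,0.002,0,0,0.076,0,0,0,0.002,0,0,0.076,0,0,0,0.002,0,0,0.076,0,0,0,-0.01,0,0,0.076,0,0,0,-0.03,0,0,0.076,0,0,0,-0.06,0,0,0.076,0,0,0,-0.1,0,0,0.08,0,0,0,-0.14,0,0,0.087,0,0,0,-0.14,0,0,0.087]

```text
time_s: 25.52
tcp_pos: [0.4765, 0.0398, 0.2362]
ee_rot: [[0.016, -0.118, 0.993], [0.004, 0.993, 0.118], [-1.0, 0.002, 0.017]]
wrist_force: [0.9, 1.5, 0.4]
gripper_width: 0.969
```

Run:
```python
from h import *
np.set_printoptions(precision=4,suppress=True)
save("side","s20");save("top","t20")
for n,f in(("top","t20"),("side","s20")):
    for b in blobs(n,f,"3",100): print(f,b,onz(n,*b[1],.1))
im=cv2.imread("pics/t20.png");cv2.imwrite("pics/c20t.png",cv2.resize(im[310:410,510:643],(800,600),interpolation=cv2.INTER_CUBIC))
im=cv2.imread("pics/s20.png");cv2.imwrite("pics/c20s.png",cv2.resize(im[230:380,370:570],(800,600),interpolation=cv2.INTER_CUBIC))
go([.461,-.316,.23],97)
print(st()[2]["joints"])
```

```text
t20 ([49, 122, 49, 42, 1038], [76.3, 146.0]) [0.822  0.5645 0.1   ]
t20 ([361, 353, 27, 10, 143], [375.1, 358.3]) [0.4477 0.0336 0.1   ]
s20 ([418, 339, 28, 25, 558], [431.2, 350.9]) [0.4691 0.0506 0.1   ]
s20 ([83, 486, 55, 59, 1735], [113.3, 518.5]) [0.8043 0.6251 0.1   ]
at [0.4726 0.0392 0.2296] 6.65 R [-1.     0.002  0.004] inc [-90.3455, 0.0, 0.0, -0.0004, -0.3515, -0.0527]
[  24.4257    7.1325  -20.108    -0.0176  -62.4942 -107.7629]
```

View pics/c20t.png

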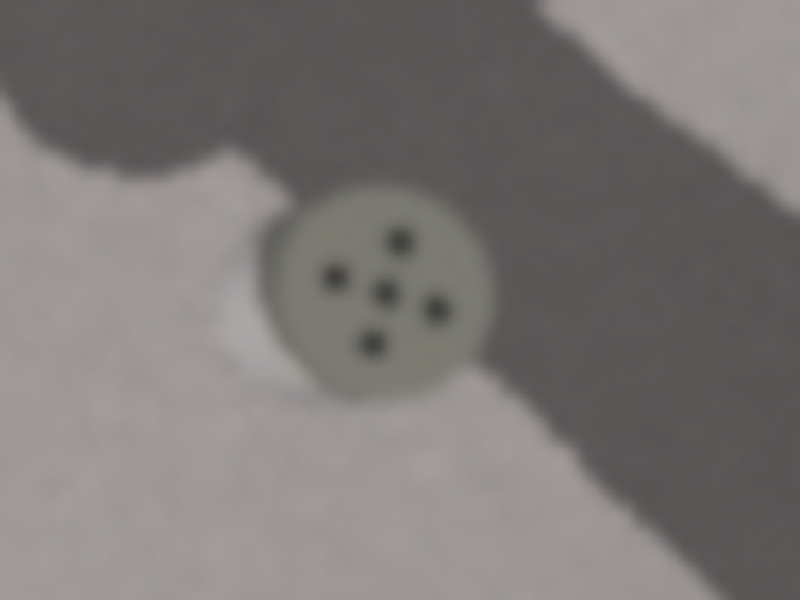

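View pics/c20s.png

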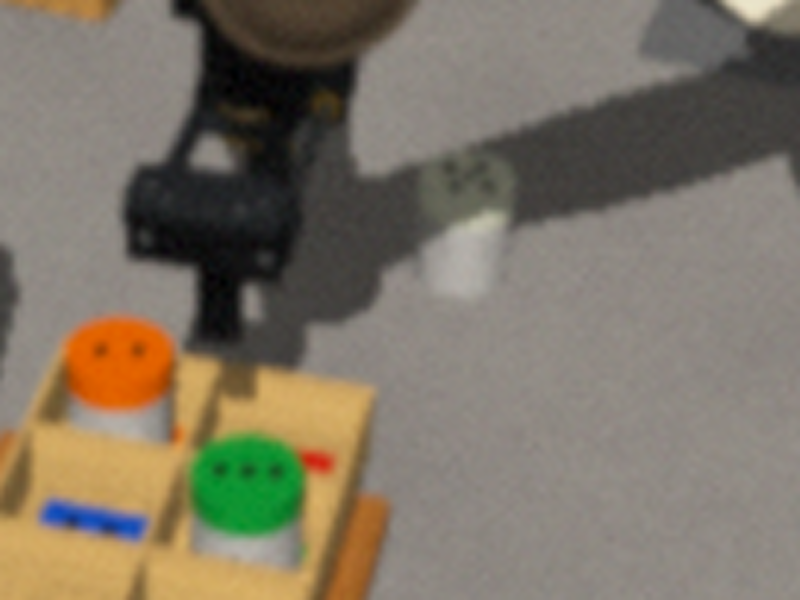

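Run:
```python
from h import *
print(onz("top",574.3,358.8,.075),onz("side",487.5,274.5,.075),tri((487.5,274.5),(574.3,358.8)))
p=onz("top",574.3,358.8,.075)
go([p[0],p[1],.22],97)
```

```text
[ 0.44821871 -0.31589492  0.075     ] [ 0.44657274 -0.31154578  0.075     ] (array([ 0.44816905, -0.31717464,  0.07101373]), np.float64(0.0005426034197833697))
at [0.4726 0.0392 0.2296] 6.65 R [-1.     0.002  0.004] inc [-90.3455, 0.0, 0.0, 0.0096, -0.3499, -0.0654]
```

Tin 3 is seated. Tin 5 measures (0.448,-0.316), with its lid at about 0.071–0.075.

Emit:
move_arm:
  increments: [-6,0,0,0,-0.02,-0.004,0.087,-13,0,0,0,-0.05,-0.01,0.087,-20,0,0,0,-0.08,-0.015,0.087,-27,0,0,0,-0.11,-0.02,0.087,-34,0,0,0,-0.145,-0.027,0.087,-41,0,0,0,-0.18,-0.034,0.087,-48,0,0,0,-0.215,-0.04,0.087,-55,0,0,0,-0.25,-0.047,0.087,-62,0,0,0,-0.285,-0.053,0.087,-69,0,0,0,-0.315,-0.059,0.087,-76,0,0,0,-0.34,-0.063,0.087,-82,0,0,0,-0.35,-0.065,0.087]

```text
time_s: 26.62
tcp_pos: [0.4466, -0.3191, 0.2253]
ee_rot: [[-0.004, -0.997, 0.081], [0.001, 0.081, 0.997], [-1.0, 0.004, 0.001]]
wrist_force: [0.4, -0.8, 0.5]
gripper_width: 1.0
```

Emit:
move_arm:
  increments: [-5,0,0,0.03,0,0,0.087,-8,0,0,0.06,0,0,0.087,-8,0,0,0.09,0,0,0.087,-8,0,0,0.11,0,0,0.087,-8,0,0,0.11,0,0,0.087,-8,0,0,0.11,0,0,0.087,-8,0,0,0.11,0,0,0.087]

```text
time_s: 27.2
tcp_pos: [0.4485, -0.3167, 0.1184]
ee_rot: [[0.0, -0.998, -0.057], [-0.001, -0.057, 0.998], [-1.0, -0.0, -0.001]]
wrist_force: [0.4, -0.3, 0.5]
gripper_width: 1.003
```

Run:
```python
from h import *
save("side","s21")
go([.448,-.316,.063],97)
im=cv2.imread("pics/s21.png");cv2.imwrite("pics/c21.png",cv2.resize(im[200:350,370:570],(800,600),interpolation=cv2.INTER_CUBIC))
```

```text
at [ 0.4489 -0.3167  0.1191] 93.26 R [-1.    -0.002 -0.001] inc [-3.7422, 0.0, 0.0, 0.0561, 0.0009, 0.0008]
```

View pics/c21.png

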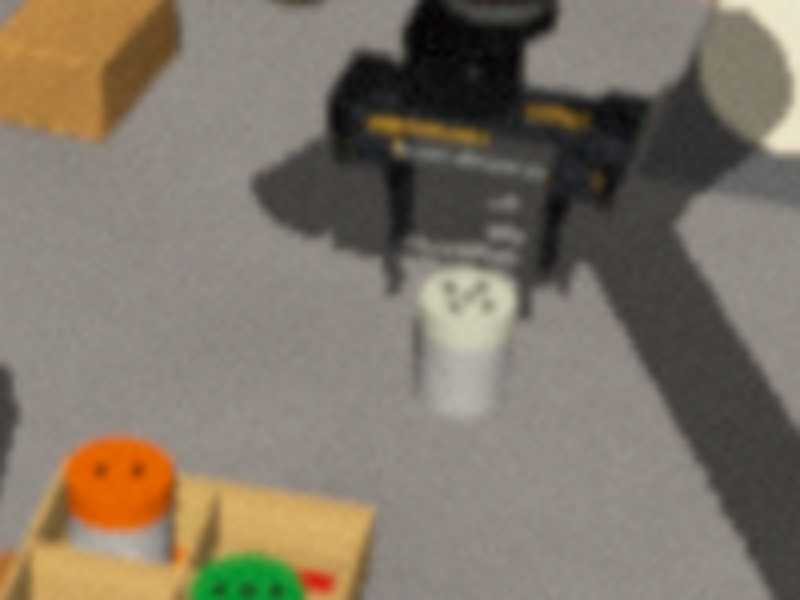

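Emit:
move_arm:
  increments: [-3.5,0,0,0.03,0.001,0.001,0.087,-3.5,0,0,0.045,0.001,0.001,0.087,-3.5,0,0,0.053,0.001,0.001,0.087,-3.5,0,0,0.056,0.001,0.001,0.087,-3.5,0,0,0.056,0.001,0.001,0,-3.5,0,0,0.056,0.001,0.001,0,-3.5,0,0,0.056,0.001,0.001,0,-3.5,0,0,0.056,0.001,0.001,0,-3.5,0,0,0.056,0.001,0.001,0,-3.5,0,0,0.056,0.001,0.001,0,-3.5,0,0,0.056,0.001,0.001,0,-3.5,0,0,0.056,0.001,0.001,0]

```text
time_s: 28.25
tcp_pos: [0.4477, -0.3157, 0.0627]
ee_rot: [[0.002, -0.993, -0.118], [-0.001, -0.118, 0.993], [-1.0, -0.002, -0.001]]
wrist_force: [0.6, 0.7, 4.6]
gripper_width: 0.705
```

Emit:
move_arm:
  increments: [0,0,0,-0.01,0,0,0,0,0,0,-0.03,0,0,0,0,0,0,-0.06,0,0,0,0,0,0,-0.09,0,0,0,0,0,0,-0.13,0,0,0,0,0,0,-0.14,0,0,0,0,0,0,-0.14,0,0,0,0,0,0,-0.14,0,0,0]

```text
time_s: 28.92
tcp_pos: [0.4461, -0.3148, 0.2014]
ee_rot: [[-0.001, -0.993, -0.116], [0.002, -0.116, 0.993], [-1.0, 0.0, 0.002]]
wrist_force: [-0.2, 0.0, -2.7]
gripper_width: 0.705
```

Run:
```python
from h import *
save("side","s22");save("top","t22")
go([.462,.118,.20],97)
```

```text
at [ 0.4453 -0.3146  0.1995] 96.69 R [-1.     0.004  0.003] inc [-0.3114, 0.0, 0.0, -0.0005, -0.067, 0.4277]
```

View pics/s22.png

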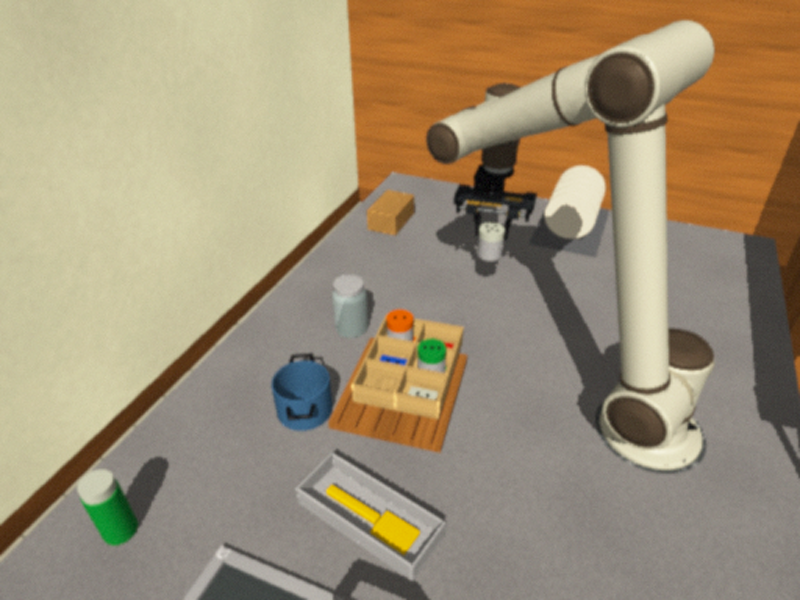

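View pics/t22.png

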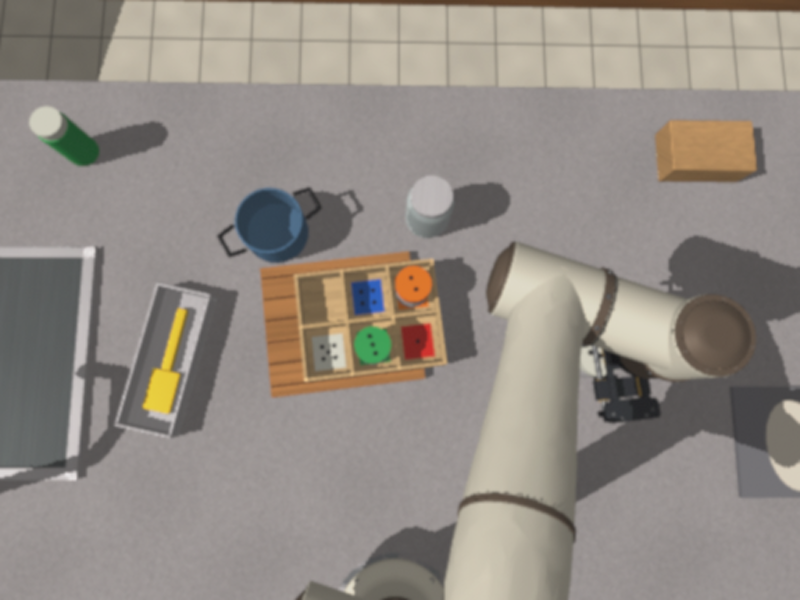

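Tin 5 is held, and tins 2 and 3 are well seated. Now I'll carry it to pocket 5.

Emit:
move_arm:
  increments: [0,0,0,0,-0.003,0.02,0,0,0,0,0,-0.008,0.055,0,0,0,0,0,-0.014,0.095,0,0,0,0,0,-0.02,0.135,0,0,0,0,0,-0.026,0.175,0,0,0,0,0,-0.033,0.215,0,0,0,0,0,-0.039,0.255,0,0,0,0,0,-0.045,0.295,0,0,0,0,0,-0.051,0.335,0,0,0,0,0,-0.056,0.37,0,0,0,0,0,-0.061,0.4,0,0,0,0,0,-0.064,0.42,0]

```text
time_s: 30.02
tcp_pos: [0.4602, 0.1114, 0.1998]
ee_rot: [[-0.004, -0.993, -0.119], [-0.002, -0.119, 0.993], [-1.0, 0.004, -0.001]]
wrist_force: [-0.1, -1.0, -1.5]
gripper_width: 0.704
```

Emit:
move_arm:
  increments: [0,0,0,0,-0.001,0.008,0,0,0,0,0,-0.001,0.008,0,0,0,0,0,-0.001,0.008,0,0,0,0,0,-0.001,0.008,0]

```text
time_s: 30.35
tcp_pos: [0.4607, 0.116, 0.201]
ee_rot: [[-0.002, -0.993, -0.116], [-0.001, -0.116, 0.993], [-1.0, 0.002, -0.001]]
wrist_force: [-0.4, -0.7, -1.8]
gripper_width: 0.705
```

Run:
```python
from h import *
save("side","s23")
go([.462,.119,.088],97)
im=cv2.imread("pics/s23.png");cv2.imwrite("pics/c23.png",cv2.resize(im[280:430,340:540],(800,600),interpolation=cv2.INTER_CUBIC))
```

```text
at [0.4609 0.1159 0.2013] 96.63 R [-1.     0.002 -0.001] inc [-0.3669, 0.0, 0.0, 0.1133, -0.0015, 0.003]
```

View pics/c23.png

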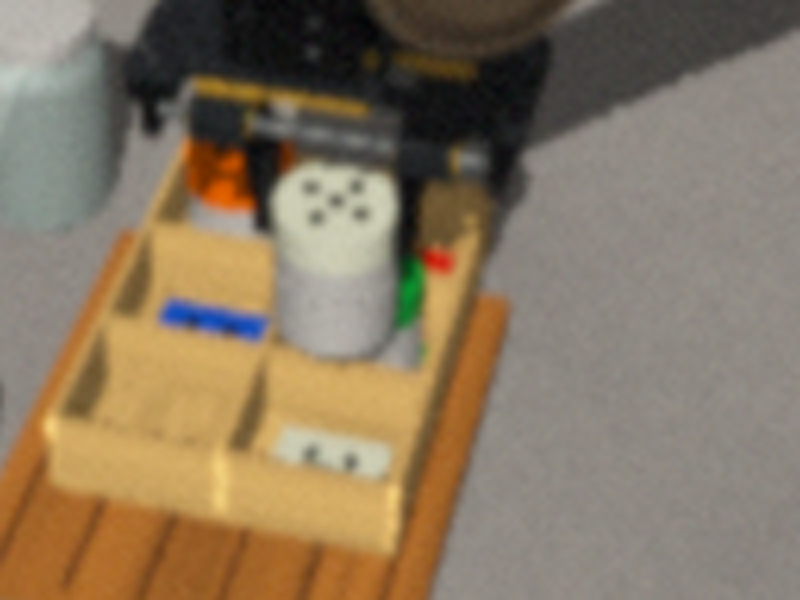

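Run:
```python
from h import *
print(onz("side",424,330,.2136), onz("side",424,330,.2126))
# green/orange calibration in same view: tin3 lid top centre known ~ (.472,.038,.1)
print(proj("side",[.462,.116,.2136]), proj("top",[.462,.118,.025]), onz("top",330.5,352,.025))
```

```text
[0.46136395 0.11783518 0.2136    ] [0.46178201 0.11671828 0.2126    ]
[424.03511377 329.36329147] [329.47276721 352.66971015] [0.46321578 0.11615941 0.025     ]
```

The tin centre in hand is at (0.4615, 0.117), which matches pocket 5 at (0.462, 0.117). Next I'll lower it.

Emit:
move_arm:
  increments: [0,0,0,0.035,0,0.001,0,0,0,0,0.06,0,0.001,0,0,0,0,0.08,0,0.001,0,0,0,0,0.092,0,0.001,0,0,0,0,0.101,0,0.001,0,0,0,0,0.108,0,0.001,0,0,0,0,0.111,0,0.001,0,0,0,0,0.112,0,0.001,0,0,0,0,0.112,0,0.001,0,0,0,0,0.112,0,0.001,0]

```text
time_s: 31.23
tcp_pos: [0.4617, 0.1185, 0.0906]
ee_rot: [[0.001, -0.993, -0.117], [0.001, -0.117, 0.993], [-1.0, -0.002, 0.001]]
wrist_force: [0.0, 0.2, -2.6]
gripper_width: 0.705
```

Run:
```python
from h import *
save("side","s24")
go([.462,.118,.088],97)
print(st()[2]["wrist_force"])
im=cv2.imread("pics/s24.png");cv2.imwrite("pics/c24.png",cv2.resize(im[280:430,340:540],(800,600),interpolation=cv2.INTER_CUBIC))
```

```text
at [0.4617 0.1185 0.0906] 96.74 R [-1.    -0.002  0.001] inc [-0.2609, 0.0, 0.0, 0.0026, -0.0002, -0.0006]
[ 0.09243708  0.50544976 -1.60680496]
```

View pics/c24.png

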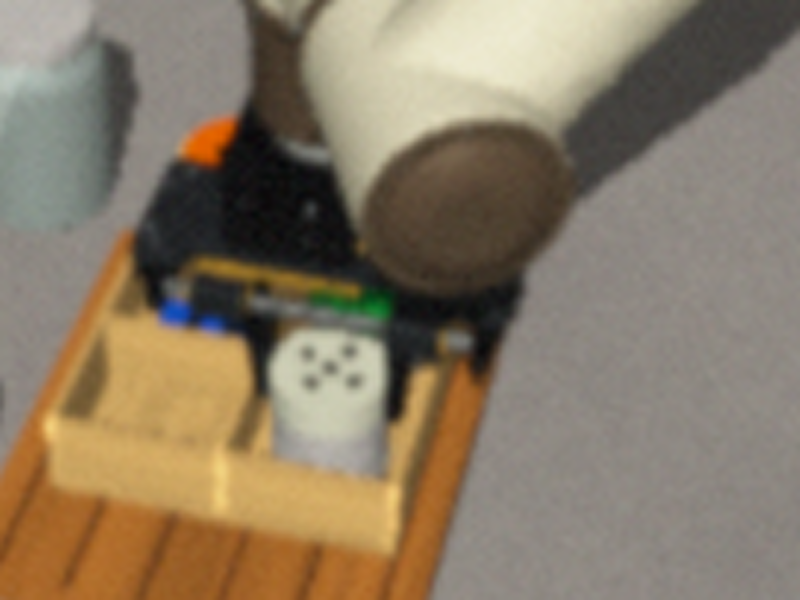

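Emit:
move_arm:
  increments: [0,0,0,0.002,0,0,0,0,0,0,0.003,0,0,0,0,0,0,0.003,0,0,0.076,0,0,0,0.003,0,0,0.076,0,0,0,0.003,0,0,0.076,0,0,0,0.003,0,0,0.076,0,0,0,-0.01,0,0,0.076,0,0,0,-0.03,0,0,0.076,0,0,0,-0.06,0,0,0.076,0,0,0,-0.1,0,0,0.08,0,0,0,-0.14,0,0,0.08,0,0,0,-0.16,0,0,0.08]

```text
time_s: 32.28
tcp_pos: [0.463, 0.1188, 0.2551]
ee_rot: [[0.008, -0.993, -0.118], [0.003, -0.118, 0.993], [-1.0, -0.008, 0.002]]
wrist_force: [0.8, 0.4, 0.1]
gripper_width: 0.913
```

Emit:
move_arm:
  increments: [0,0,0,-0.03,0,-0.02,0.08,0,0,0,-0.05,0,-0.05,0.08,0,0,0,-0.05,0,-0.085,0.08,0,0,0,-0.05,0,-0.12,0.08,0,0,0,-0.05,0,-0.155,0.08,0,0,0,-0.05,0,-0.19,0.08,0,0,0,-0.05,0,-0.225,0.08,0,0,0,-0.05,0,-0.26,0.08,0,0,0,-0.05,0,-0.295,0.08,0,0,0,-0.05,0,-0.33,0.08,0,0,0,-0.05,0,-0.36,0.08,0,0,0,-0.05,0,-0.36,0.08]

```text
time_s: 33.28
tcp_pos: [0.5034, -0.2435, 0.2988]
ee_rot: [[-0.002, -0.994, -0.112], [-0.001, -0.112, 0.994], [-1.0, 0.002, -0.001]]
wrist_force: [0.4, 0.5, -0.1]
gripper_width: 0.923
```

Run:
```python
from h import *
np.set_printoptions(precision=4,suppress=True)
save("side","s25");save("top","t25")
for k in "23":
  for n,f in(("top","t25"),("side","s25")):
    for b in blobs(n,f,k,250): print(k,f,b,onz(n,*b[1],.1))
im=cv2.imread("pics/t25.png");cv2.imwrite("pics/c25t.png",cv2.resize(im[240:400,250:463],(800,600),interpolation=cv2.INTER_CUBIC))
print(st()[:2])
```

```text
2 t25 ([396, 267, 35, 38, 923], [413.0, 284.1]) [ 0.5761 -0.0313  0.1   ]
2 s25 ([350, 0, 450, 233, 41476], [598.0, 80.7]) [ 0.4084 -2.0271  0.1   ]
2 s25 ([476, 109, 152, 99, 8813], [557.7, 149.0]) [ 0.4279 -1.1467  0.1   ]
2 s25 ([386, 310, 27, 22, 496], [399.2, 320.7]) [ 0.5738 -0.0186  0.1   ]
2 s25 ([331, 362, 131, 87, 2832], [395.9, 421.1]) [0.4613 0.2615 0.1   ]
3 t25 ([49, 122, 49, 42, 1037], [76.3, 146.0]) [0.822  0.5645 0.1   ]
3 t25 ([355, 328, 35, 35, 995], [372.2, 345.0]) [0.4703 0.0387 0.1   ]
3 s25 ([418, 339, 28, 24, 551], [431.2, 350.8]) [0.4692 0.0503 0.1   ]
3 s25 ([83, 486, 55, 59, 1739], [113.4, 518.5]) [0.8041 0.6251 0.1   ]
(array([ 0.503 , -0.2403,  0.2991]), np.float64(96.58044077481605))
```

View pics/s25.png

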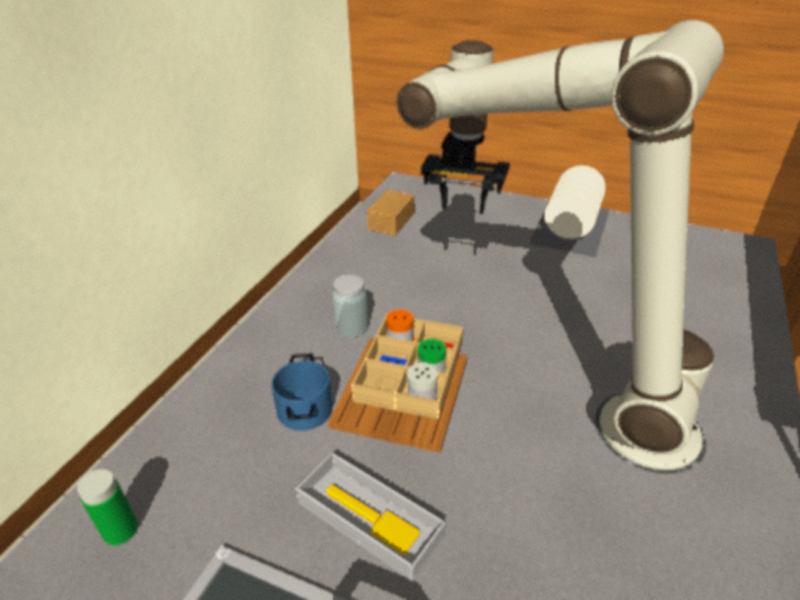

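View pics/t25.png

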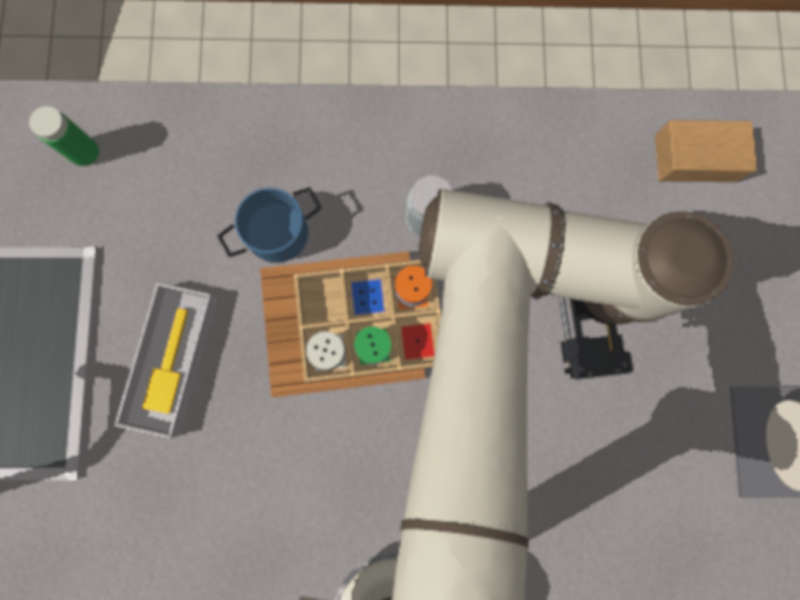

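View pics/c25t.png

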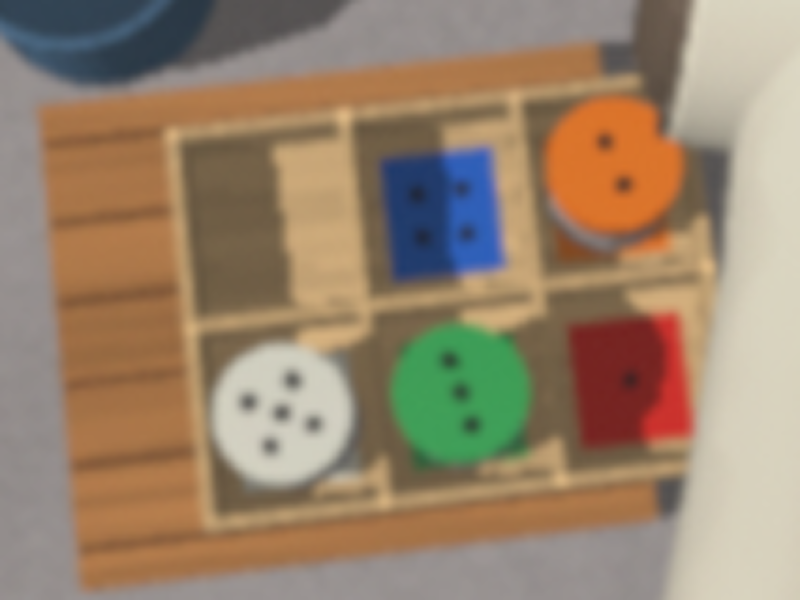

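Run:
```python
from station import r
print(r.finish_job()); print(r.sense()["time_s"])
```

```text
the job is handed in; nothing more can be done
None
the job is handed in; nothing more can be done
```

The job is handed in at about 33 s of the 210 s allowed. No verdict is reported, so the result below rests on my last camera checks.

- **Scraper and caddy:** I laid the scraper flat in the tray, then pushed the caddy top so it tipped over the step onto its back. It lies on the board at a yaw of about 97°, against 96° for the board.
- **Tins:** Only tins 2, 3 and 5 were there, and no view showed tin 1 or tin 4. I placed them in that order. While I was placing tin 3, tin 5 was knocked about 35 mm aside, so I measured it again before picking it up.
- **Last checks:**
  - All three tins look upright in their own pockets.
  - Tin 2's lid is at (0.576, -0.031), against its pocket at (0.575, -0.033).
  - Tin 3's lid is at (0.470, 0.039), against its pocket at (0.472, 0.038).
  - Tin 5 I checked by eye in the final pictures; before lowering it measured within about 1 mm of its pocket centre.
  - The scraper is flat in the tray, and the other three pockets are empty.
  - The jar and pot stand where they were, and the arm is clear of everything.
- **Disagreements:** Tins 2 and 3 measured within 1–2 mm from the top camera. The side view agreed only to about 12–13 mm in y, because it measures the lid and its band together. No check failed.

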